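# Clamp a dry-cured sausage in the carving stand

### The arm

A 6-joint arm with a two-finger parallel gripper is mounted at the origin on a cart in front of the work surface, level with it; the furniture and walls round the work are solid. World frame = base frame: x ahead of the robot, y to its left, z up, the work surface at z = 0. Lengths are in m, angles in rad, forces in N, time in s.
With the tool pointing down it reaches from about 0.375 to 0.9 m from the base axis. Payload 3.1 kg.
Tool frame: the origin (TCP) lies at the very end of the fingers, on their centre line; the grasp point (between the pads) lies 19 mm behind it; z points along the fingers, y is the direction in which the jaws open and shut (so a half turn about z gives the same grasp; the last joint's range is limited). The gripper opens to 87 mm and grips with 3 to 60 N. Pads are 19 mm wide; open, the fingers measure 117 mm over their backs; the gripper's body (75 mm by 190 mm) begins 51 mm behind the grasp point.
Start: joints at [-1.296, 0.527, 1.433, -0, 1.181, -0.178], TCP at [0.274, -0.562, 0.223] pointing down, gripper open.
Joint ranges: [-3.08, 3.08], [-0.75, 2.2], [0.22, 2.44], [-1.43, 4.57], [0, 2.65], [-2.85, 2.85]. Speed limits (rad/s): [2.79, 2.79, 3.14, 3.14, 3.14, 3.14].

### API

Orientations are given as a unit quaternion [x, y, z, w].
In Python, from rig import robot gives the robot as it stands. The module is installed in compiled form; this text tells all that it offers.
- The arm moves only by the tool send_rows, never from a script. Its argument "deltas" is a list of rows, each an object of numbers: "tx", "ty", "tz": the shift along the tool's x, y, z in cm; "rx", "ry", "rz": the turn, a rotation vector about the tool's x, y, z in rad. A call has 1 to 5 rows; each row is the pose to reach, as a shift and turn from the pose commanded when the call began, along the tool's axes at that moment; what a row does not reach only later rows make up. A row lasts 1/12 s, in which the tool goes at most 41.7 mm and 7.16 degrees, less where a joint would pass 70% of its speed; a pose out of reach is approached as far as the arm can. A call with a gripper value outside its range is refused whole. "claw" is the finger opening in cm, from 0 to 8.7, set as the call begins (left out, the last holds). The fingers move at their own pace and stop on an object; "squeeze" is the grip in N (left out, the last holds). Time passes only in rows, so rows that repeat a pose let the fingers close. It gives the time, the measured TCP pose, the force and the opening at its end, in the units of the state.
- robot.get_obs(): the state, without advancing time (a new reading comes with each control period).
- robot.camera(name): name is "side" or "top" or "wrist"; returns a dict with "color" (400x640x3 uint8, red, green, blue), "z_map" (400x640 float32, m along the optical axis (not along the pixel's ray), 0 where there is no reading), "intrinsics" (3x3 intrinsics, pixels), "distortion" ([k1, k2, p1, p2, k3] as OpenCV has them; the pictures are not rectified), "R" (3x3) and "t" (3): a world point X has camera coordinates R X + t; the wrist camera has in their place "tool_from_camera" (4x4, takes a point from camera to tool coordinates, whose origin is the TCP and whose axes are the flange's). Camera axes: x right, y down, z forward; pixel columns grow to the right and rows downward; lengths in m; the calibration is good to about 2 mm. A picture is of the moment at which its call begins: read the wrist's pose just before it.
- robot.hand_in(): hands the job in, once; it reports no verdict.
Trained networks look in the newest picture that a camera, given by its name, has taken for a name from the list of things; names that differ only in an ending like _2 or _b are one class to them, and where a whole thing is asked for, a point or a joint stands for the part that bears it (a point fixed in the world has none). Each returns a list of dicts, best first, with "p" (0 to 1); they miss things now and then, are a little off and sometimes report something else, mostly with a low value. They report only what shows in the picture. A call takes as long as a camera call.
- robot.outline_of(label, camera): "pixels" (400x640 bool, what is visible of it) and "xy" ([column, row] in pixels, amid what is visible of it).
- robot.tip_of(label, camera): "xy" ([column, row] in pixels: a listed point, or the origin of a listed thing).
The state is a dict: "time": time; "q": joint angles; "joint_velocities": joint speeds; "joint_torque": joint torques, N m; "position": TCP position; "tool_rot": TCP orientation; "ft_force": force on the tool from outside, world axes, zero at the start; "moment": the same for the moment, N m; "grip_width": finger opening in m.
Only numpy, scipy, OpenCV 4.12 (cv2) and the standard library are available. Lean on these libraries where they do the work, as an engineer would, in place of code of your own. Each camera call takes 0.05 s, during which the arm holds its last target.

### The job

Get the cured sausage ready for carving: lay it in the two V rests of the carving stand, then slide the tailstock up until the sausage sits fully home in the cups at both ends. Lock the tailstock there with its black captive knob: press the knob down against its spring and turn it clockwise so that the thread catches, and screw it down until it is tight and stays down by itself. Leave the cheeses, the pepper mill and the bowl of olives where they stand.

Things in the scene. Friction and masses are not known exactly. Their poses are not given: they have to be found in the camera images.
- sausage: the dry-cured sausage, reddish brown with pale twine round it, a rod with half-round ends, 160 mm long and 42 mm in diameter, 0.25 kg. Origin at its centre, its y axis along its length; both ends are alike. It starts lying on the 22 mm thick wooden serving board at the left.
- stand: carving stand, fixed: dark wooden base 100 x 390 mm, length along its y axis, origin at the centre of its underside. At +y a fixed steel upright (90 mm high, from y = +154 mm) bears the head cup. Two steel V rests at y = +115 and +25 mm (10 mm thick, 52 mm wide, 61 mm high, arms at 45 degrees) carry the sausage with its axis 68 mm up, in line with the cups; it can slide along them.
- head_cup (a point): centre of the floor of the fixed head cup, 68 mm above the table, at body y = +150 mm of the stand. Axes as the stand's: the cup opens to -y. Cup 10 mm deep, 47 mm wide inside at the mouth.
- tail_cup (a point): centre of the floor of the tailstock's cup, same size and height as the head cup, opens to +y. Its upright is 44 mm wide, 90 mm high and ends 12 mm behind the cup floor. Moves with the tailstock.
- tailstock (a joint): travel of the tailstock along the guide bar, m: about 0 when the sausage sits home in both cups, grows as the tailstock is drawn away from the head cup to -y of the stand (at most 0.078). It slides with about 2 N of drag.
- push_lip (a point): middle of the upper edge, on the rear (-y) face, of the upright lip at the back of the tailstock's foot, 48 mm above the table: push here towards +y of the stand. The lip is 44 mm wide and 6 mm thick; below it the foot goes down to 27 mm. The knob's axis is 38 mm further to +y.
- knob_top (a point): centre of the top of the black round ribbed knob on the tailstock: 44 mm in diameter, 28 mm high, axis upright, 66 mm behind the tail cup's floor, top 92 mm above the table while up. It sinks over a 39 mm wide round steel housing whose top is 62 mm above the table. Grip its upper 20 mm from above.
- lock_depth (a joint): how far the knob is down, m: 0 up (a spring pushes it up with 2.5 to 7.5 N), 0.0125 right down. Pushed straight down it stops on the thread at 0.0015 to 0.009. Turned clockwise while pushed, the three-start thread catches within a third of a turn at 0.0075, then draws it down 3.6 mm per radian; from 0.010 on it clamps the guide bar. Once caught it stays.
- lock_knob (a joint): angle of the knob, rad, grows as it is turned clockwise seen from above; turns freely any number of times while the knob is up.
- cheese_round: bystander: small round waxed cheese, 68 mm wide, 40 mm high, on the far left part of the serving board. Origin at the centre of its underside.
- cheese_wedge: bystander: yellow cheese wedge, 85 x 59 x 31 mm, on the left part of the serving board. Origin at the centre of its underside.
- pepper_mill: bystander: dark wooden pepper mill, 53 mm wide, 155 mm high, standing behind the stand. Origin at the centre of its underside.
- bowl_olives: bystander: white bowl of olives with a spoon, 154 mm wide, 81 mm high, standing behind the stand. Origin at the centre of its underside.

How it is judged:
By the outcome, as a careful person would: the job done as asked, in the order asked, and still so for the second after the job is handed in, with the robot touching nothing.
It also fails if it takes over 70 s, if anything falls off the work surface, if the arm or the gripper's body presses on something with over 40 N, if the wrist force passes 120 N, or if a joint passes its speed limit or range.

## Working session

There is one attempt and no reset: what is moved stays moved. The work goes in short steps, Python scripts to look and compute and a tool call to move; the robot and the scene stay as the last step left them, time stands still between calls to the robot, and variables do not carry over. Pictures are saved under pics/ and viewed, and the job is handed in when it is done.

Besides the shell and the picture viewer there is one more tool, called after "Request:" by a JSON object that holds its "fn" and its "kwargs", one argument or row to a line. send_rows: Moves the arm, as the interface text tells. Its arguments: {"type":"object","properties":{"deltas":{"type":"array","items":{"type":"object","properties":{"tx":{"type":"number"},"ty":{"type":"number"},"tz":{"type":"number"},"rx":{"type":"number"},"ry":{"type":"number"},"rz":{"type":"number"}}}},"claw":{"type":"number"},"squeeze":{"type":"number"}},"required":["deltas"]}

```bash
mkdir -p pics; cat > h.py <<'E'
import numpy as np, cv2
from rig import robot
from scipy.spatial.transform import Rotation as Rn
def save(n,c): cv2.imwrite('pics/'+n+'.png',c['color'][...,::-1])
def pose():
    o=robot.get_obs(); return np.array(o['position']),Rn.from_quat(o['tool_rot'])
def world(cam,px,z=None,zp=None,P=None):
    """px -> world; z depth along axis, or zp: world plane height"""
    px=np.array(px,float).reshape(-1,1,2)
    n=cv2.undistortPoints(px,cam['intrinsics'],np.array(cam['distortion'],float)).reshape(-1,2)
    d=np.c_[n,np.ones(len(n))]
    if 'R' in cam:
        R=np.array(cam['R']).T; t=-R@np.array(cam['t'])
    else:
        p,r=P; T=np.array(cam['tool_from_camera']); R=r.as_matrix()@T[:3,:3]; t=r.as_matrix()@T[:3,3]+p
    D=d@R.T
    s=(zp-t[2])/D[:,2] if zp is not None else np.asarray(z)
    return t+D*np.reshape(s,(-1,1))
def mask_pts(cam,m,P=None):
    v,u=np.nonzero(m&(cam['z_map']>0)); 
    return world(cam,np.c_[u,v],z=cam['z_map'][v,u],P=P)
def st():
    o=robot.get_obs(); print({k:np.round(o[k],4).tolist() for k in ('time','q','position','tool_rot','ft_force','moment','grip_width')})
E
cat > a.py <<'E'
from h import *
st()
for cn in ('top','side'):
    c=robot.camera(cn); save(cn+'0',c)
    print(cn,'campos',(-np.array(c['R']).T@np.array(c['t'])).round(3))
    for l in ('sausage','stand','tailstock','pepper_mill','bowl_olives','cheese_round','cheese_wedge'):
        r=robot.outline_of(l,cn)
        for e in r[:1]:
            pts=mask_pts(c,e['pixels']); print(l,round(e['p'],2),np.round(e['xy']),len(pts),np.percentile(pts,[2,50,98],axis=0).round(3).tolist() if len(pts) else '')
    for l,z in (('head_cup',.068),('tail_cup',.068),('push_lip',.048),('knob_top',.092),('sausage',.043),('stand',0)):
        for e in robot.tip_of(l,cn)[:2]: print('tip',l,round(e['p'],2),np.round(e['xy']),world(c,e['xy'],zp=z).round(4))
E
python3 a.py
```

```text
{'time': 0.0, 'q': [-1.2955, 0.5285, 1.4339, 0.0, 1.1814, -0.1784], 'position': [0.2738, -0.561, 0.2216], 'tool_rot': [0.9744, 0.2249, -0.0, -0.0011], 'ft_force': [-0.4924, -0.9747, -0.0793], 'moment': [0.0354, -0.0267, -0.0207], 'grip_width': 0.0869}
top campos [0.434 0.224 1.283]
sausage 0.73 [273. 246.] 727 [[0.405, 0.272, 0.048], [0.428, 0.343, 0.061], [0.451, 0.416, 0.068]]
stand 0.67 [384. 240.] 4366 [[0.373, -0.172, 0.013], [0.449, 0.01, 0.02], [0.525, 0.188, 0.093]]
tailstock 0.91 [430. 228.] 611 [[0.449, -0.169, 0.019], [0.479, -0.114, 0.067], [0.51, -0.058, 0.096]]
pepper_mill 0.65 [370. 167.] 320 [[0.636, 0.046, 0.015], [0.649, 0.067, 0.113], [0.674, 0.084, 0.155]]
bowl_olives 0.97 [419. 172.] 1688 [[0.577, -0.145, 0.023], [0.639, -0.085, 0.062], [0.702, -0.022, 0.073]]
cheese_round 0.77 [199. 247.] 405 [[0.4, 0.524, 0.043], [0.429, 0.551, 0.06], [0.46, 0.582, 0.066]]
cheese_wedge 0.9 [212. 206.] 398 [[0.499, 0.477, 0.021], [0.542, 0.511, 0.051], [0.573, 0.539, 0.057]]
tip head_cup 0.58 [339. 250.] [[0.4172 0.1505 0.068 ]]
tip tail_cup 0.75 [412. 230.] [[ 0.4718 -0.0607  0
[... 603 characters left out ...]
]]
bowl_olives 0.76 [340. 156.] 939 [[0.58, -0.146, 0.014], [0.632, -0.059, 0.058], [0.702, -0.016, 0.07]]
cheese_round 0.87 [331. 331.] 1065 [[0.399, 0.534, 0.025], [0.426, 0.57, 0.058], [0.46, 0.59, 0.063]]
cheese_wedge 0.89 [291. 300.] 688 [[0.496, 0.489, 0.027], [0.541, 0.527, 0.049], [0.571, 0.533, 0.052]]
tip head_cup 0.9 [392. 202.] [[0.4129 0.1391 0.068 ]]
tip tail_cup 0.83 [390. 162.] [[ 0.47   -0.0796  0.068 ]]
tip push_lip 0.63 [388. 152.] [[ 0.4999 -0.1838  0.048 ]]
tip push_lip 0.24 [318. 195.] [[0.624  0.1381 0.048 ]]
tip knob_top 0.49 [388. 150.] [[ 0.4826 -0.11    0.092 ]]
tip sausage 0.83 [365. 257.] [[0.4272 0.3408 0.043 ]]
tip stand 0.8 [387. 195.] [[0.455  0.0038 0.    ]]
```

View pics/top0.png

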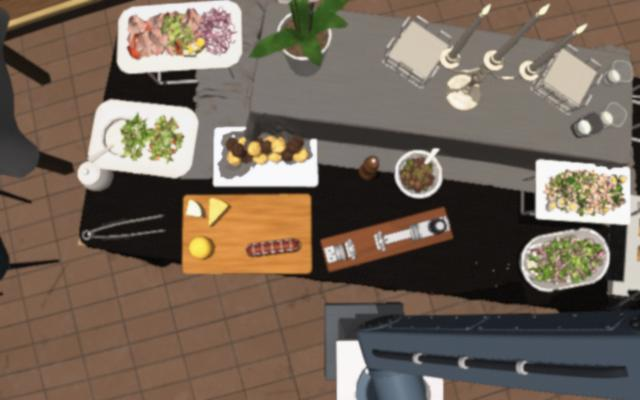

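View pics/side0.png

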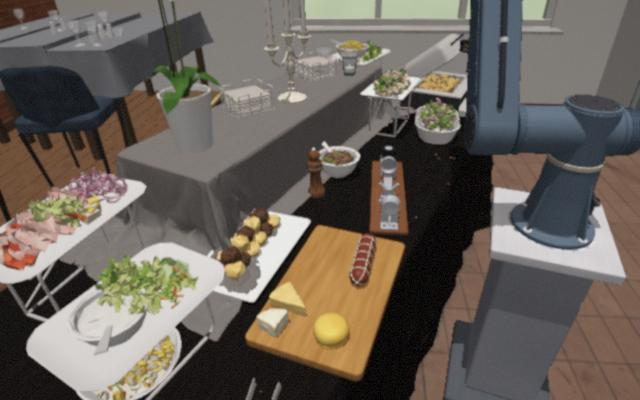

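The top view shows the sausage at (273,246) on the board. The stand lies tilted around (386,240), with the knob at its right end (437,225) and the head cup at the left (339,250). Next I fit both poses.

```bash
cat > b.py <<'E'
from h import *
c=robot.camera('top')
m=robot.outline_of('stand','top')[0]['pixels']|robot.outline_of('tailstock','top')[0]['pixels']
v,u=np.nonzero(m); w=world(c,np.c_[u,v],zp=.02)
r=cv2.minAreaRect((w[:,:2]).astype(np.float32)); print(r)
m=robot.outline_of('sausage','top')[0]['pixels']
v,u=np.nonzero(m); w=world(c,np.c_[u,v],zp=.05)
r=cv2.minAreaRect((w[:,:2]).astype(np.float32)); print(r)
d=w[:,:2]-w[:,:2].mean(0); print(w.mean(0),np.linalg.svd(d,full_matrices=False)[2][0])
p,R=pose(); print(R.as_matrix().round(3)); print(robot.camera('wrist')['tool_from_camera'])
E
python3 b.py
```

```text
((0.44882145524024963, 0.0063327401876449585), (0.1000404953956604, 0.38891956210136414), 14.250030517578125)
((0.42811521887779236, 0.34320372343063354), (0.0415618009865284, 0.1553441286087036), 6.499155521392822)
[0.42841268 0.34364231 0.05      ] [-0.12076575  0.99268103]
[[ 0.899  0.438 -0.   ]
 [ 0.438 -0.899 -0.   ]
 [-0.     0.    -1.   ]]
[[-3.42294134e-04 -9.65136024e-01 -2.61748617e-01  7.26099551e-02]
 [ 9.99999801e-01 -4.69171645e-04  4.22238675e-04  6.16318414e-04]
 [-5.30322785e-04 -2.61748421e-01  9.65135992e-01 -1.61872340e-01]
 [ 0.00000000e+00  0.00000000e+00  0.00000000e+00  1.00000000e+00]]
```

```bash
cat > go.py <<'E'
import sys
from h import *
def go(x,y,z,yaw):
    p,R=pose(); a=np.radians(yaw)
    T=Rn.from_matrix(np.array([[np.cos(a),np.sin(a),0],[np.sin(a),-np.cos(a),0],[0,0,-1]]))
    d=R.inv().apply(np.array([x,y,z])-p)*100; r=(R.inv()*T).as_rotvec()
    print('t=%.2f pos %s | tx %.2f ty %.2f tz %.2f  dist %.1fcm | rx %.3f ry %.3f rz %.3f (%.0f deg)'%(robot.get_obs()['time'],p.round(4),*d,np.linalg.norm(d),*r,np.degrees(np.linalg.norm(r))))
if __name__=='__main__': go(*map(float,sys.argv[1:5]))
E
python3 go.py 0.45 -0.3 0.26 60; python3 go.py .5 -0.1 .26 60;  python3 go.py .428 .343 .2 96.5
```

```text
t=1.65 pos [ 0.274  -0.5617  0.2225] | tx 27.29 ty -15.81 tz -3.75  dist 31.8cm | rx -0.000 ry -0.000 rz -0.593 (34 deg)
t=1.65 pos [ 0.274  -0.5617  0.2225] | tx 40.55 ty -31.59 tz -3.75  dist 51.5cm | rx -0.000 ry -0.000 rz -0.593 (34 deg)
t=1.65 pos [ 0.274  -0.5617  0.2225] | tx 53.50 ty -74.56 tz 2.26  dist 91.8cm | rx -0.000 ry -0.000 rz -1.230 (70 deg)
```

Request:
{"fn": "send_rows", "kwargs": {
  "deltas": [
    {"tx": 18,"ty": -10,"tz": -3,"rz": -0.4},
    {"tx": 18,"ty": -10,"tz": -3,"rz": -0.4},
    {"tx": 18,"ty": -10,"tz": -3,"rz": -0.59},
    {"tx": 27,"ty": -15,"tz": -3,"rz": -0.59},
    {"tx": 27,"ty": -15,"tz": -3,"rz": -0.59}
  ],
  "claw": 8.7
}}

```text
schema error: expected keys tx, ty, tz, rx, ry, rz
```

```bash
python3 go.py .48 -0.1 .26 60;  python3 go.py .428 .343 .22 96.5
```

```text
t=1.65 pos [ 0.274  -0.5617  0.2225] | tx 38.75 ty -32.47 tz -3.75  dist 50.7cm | rx -0.000 ry -0.000 rz -0.593 (34 deg)
t=1.65 pos [ 0.274  -0.5617  0.2225] | tx 53.50 ty -74.56 tz 0.26  dist 91.8cm | rx -0.000 ry -0.000 rz -1.230 (70 deg)
```

Request:
{"fn": "send_rows", "kwargs": {
  "deltas": [
    {"tx": 4,"ty": -2.2,"tz": -1,"rx": 0,"ry": 0,"rz": -0.1},
    {"tx": 7,"ty": -4,"tz": -2,"rx": 0,"ry": 0,"rz": -0.2},
    {"tx": 11,"ty": -6,"tz": -3,"rx": 0,"ry": 0,"rz": -0.3},
    {"tx": 14,"ty": -8,"tz": -3,"rx": 0,"ry": 0,"rz": -0.4},
    {"tx": 18,"ty": -10,"tz": -3,"rx": 0,"ry": 0,"rz": -0.5}
  ],
  "claw": 8.7
}}

```text
time: 2.07
position: [0.3906, -0.3941, 0.2535]
tool_rot: [0.888, 0.461, 0.0, 0.001]
ft_force: [-0.1, -1.2, -0.8]
grip_width: 0.087
```

```bash
python3 go.py .48 -0.1 .26 60;  python3 go.py .428 .343 .22 96.5
```

```text
t=2.07 pos [ 0.3906 -0.3941  0.2535] | tx 29.20 ty -9.61 tz -0.68  dist 30.7cm | rx 0.001 ry 0.001 rz -0.089 (5 deg)
t=2.07 pos [ 0.3906 -0.3941  0.2535] | tx 62.44 ty -39.36 tz 3.25  dist 73.9cm | rx 0.001 ry 0.001 rz -0.726 (42 deg)
```

Request:
{"fn": "send_rows", "kwargs": {
  "deltas": [
    {"tx": 20,"ty": -7,"tz": 0,"rx": 0,"ry": 0,"rz": -0.09},
    {"tx": 20,"ty": -7,"tz": 0,"rx": 0,"ry": 0,"rz": -0.2},
    {"tx": 20,"ty": -7,"tz": 0,"rx": 0,"ry": 0,"rz": -0.3},
    {"tx": 20,"ty": -7,"tz": 0,"rx": 0,"ry": 0,"rz": -0.4},
    {"tx": 20,"ty": -7,"tz": 0,"rx": 0,"ry": 0,"rz": -0.5}
  ]
}}

```text
time: 2.48
position: [0.448, -0.1932, 0.2528]
tool_rot: [0.746, 0.666, 0.0, 0.0]
ft_force: [-0.2, -0.3, 0.4]
grip_width: 0.0868
```

```bash
python3 go.py .48 0.05 .25 96.5;  python3 go.py .428 .343 .22 96.5
```

```text
t=2.48 pos [ 0.448  -0.1932  0.2528] | tx 24.53 ty 0.45 tz 0.28  dist 24.5cm | rx 0.001 ry 0.000 rz -0.226 (13 deg)
t=2.48 pos [ 0.448  -0.1932  0.2528] | tx 53.06 ty -8.01 tz 3.27  dist 53.8cm | rx 0.001 ry 0.000 rz -0.226 (13 deg)
```

Request:
{"fn": "send_rows", "kwargs": {
  "deltas": [
    {"tx": 22,"ty": -1,"tz": 0,"rx": 0,"ry": 0,"rz": -0.1},
    {"tx": 22,"ty": -1,"tz": 0,"rx": 0,"ry": 0,"rz": -0.2},
    {"tx": 22,"ty": -1,"tz": 0,"rx": 0,"ry": 0,"rz": -0.22},
    {"tx": 22,"ty": -1,"tz": 0,"rx": 0,"ry": 0,"rz": -0.22},
    {"tx": 22,"ty": -1,"tz": 0,"rx": 0,"ry": 0,"rz": -0.22}
  ]
}}

```text
time: 2.9
position: [0.4625, 0.0146, 0.2529]
tool_rot: [0.67, 0.742, 0.0, 0.0]
ft_force: [0.7, -0.1, -1.1]
grip_width: 0.0871
```

```bash
python3 go.py .428 .343 .2 96.5
```

```text
t=2.90 pos [0.4625 0.0146 0.2529] | tx 33.02 ty -0.07 tz 5.28  dist 33.4cm | rx 0.001 ry 0.000 rz -0.011 (1 deg)
```

```bash
cat > w.py <<'E'
import sys
from h import *
P=pose(); c=robot.camera('wrist'); save(sys.argv[1],c)
for l,z in (('head_cup',.068),('tail_cup',.068),('push_lip',.048),('knob_top',.092),('sausage',.043),('stand',0)):
    for e in robot.tip_of(l,'wrist')[:1]: print('tip',l,round(e['p'],2),np.round(e['xy']),world(c,e['xy'],zp=z,P=P).round(4))
for l,z in (('sausage',.045),('stand',.02)):
    for e in robot.outline_of(l,'wrist')[:1]:
        v,u=np.nonzero(e['pixels']); w=world(c,np.c_[u,v],zp=z,P=P)
        print(l,round(e['p'],2),cv2.minAreaRect(w[:,:2].astype(np.float32)))
        pts=mask_pts(c,e['pixels'],P); print(np.percentile(pts,[1,50,99],axis=0).round(4).tolist())
np.savez('pics/'+sys.argv[1],color=c['color'],z=c['z_map'])
print(robot.get_obs()['time'])
E
python3 w.py w1
```

```text
tip head_cup 0.83 [284.  50.] [[0.4152 0.1522 0.068 ]]
tip tail_cup 0.78 [317. 248.] [[ 0.474  -0.0704  0.068 ]]
tip push_lip 0.78 [327. 308.] [[ 0.4981 -0.1691  0.048 ]]
tip knob_top 0.83 [322. 304.] [[ 0.4861 -0.1332  0.092 ]]
tip stand 0.97 [304. 176.] [[0.4482 0.0054 0.    ]]
sausage 0.48 ((0.6868599653244019, 0.055434584617614746), (0.054789796471595764, 0.14127381145954132), 87.94371032714844)
[[0.6353, 0.0365, 0.0065], [0.6497, 0.0618, 0.1094], [0.676, 0.0819, 0.1533]]
stand 0.96 ((0.45444148778915405, -0.0011019706726074219), (0.09982331842184067, 0.39806148409843445), 14.395511627197266)
[[0.3683, -0.1708, 0.0152], [0.4441, 0.0515, 0.0181], [0.5283, 0.1934, 0.0927]]
3.35
```

View pics/w1.png

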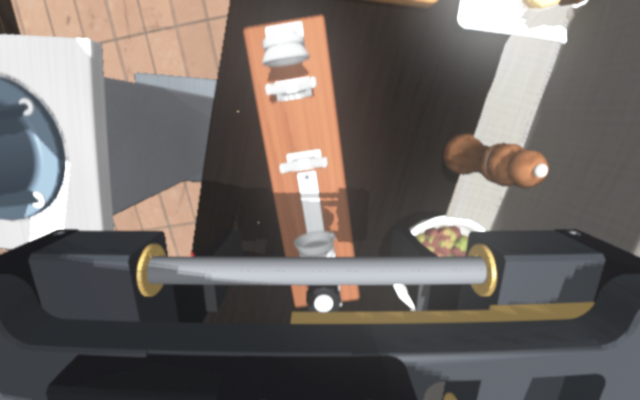

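```bash
cat > f.py <<'E'
from h import *
d=np.load('pics/w1.npz'); P=pose(); c=robot.camera('wrist')
v,u=np.mgrid[0:400,0:640]; m=(d['z']>0); v=v[m];u=u[m]
w=world(c,np.c_[u,v],z=d['z'][m],P=P)
a=np.radians(14.3); ey=np.array([-np.sin(a),np.cos(a)]); ex=np.array([np.cos(a),np.sin(a)])
q=w[:,:2]-[.4485,.006]; X=q@ex; Y=q@ey
for lo,hi in ((.005,.03),(.04,.1)):
  for y0 in np.arange(-.2,.21,.02):
    s=(Y>y0)&(Y<y0+.02)&(abs(X)<.07)&(w[:,2]>lo)&(w[:,2]<hi)
    if s.sum()>10: print(lo,round(y0,3),s.sum(),np.percentile(X[s],[1,50,99]).round(4),np.percentile(Y[s],[1,99]).round(4),np.percentile(w[s,2],[2,50,98]).round(4))
E
python3 f.py
```

```text
0.005 -0.2 341 [-0.0471  0.0295  0.0521] [-0.1994 -0.1801] [0.0147 0.0175 0.0191]
0.005 -0.18 275 [-0.0475 -0.0293  0.0508] [-0.1799 -0.1609] [0.0152 0.0175 0.0192]
0.005 -0.14 63 [0.0252 0.0411 0.0525] [-0.1276 -0.1202] [0.0133 0.0171 0.0185]
0.005 -0.12 368 [-0.0464  0.0318  0.0522] [-0.1193 -0.1003] [0.0146 0.0172 0.0187]
0.005 -0.1 457 [-0.0466  0.0273  0.0519] [-0.0997 -0.0802] [0.015  0.0173 0.019 ]
0.005 -0.08 945 [-0.0458  0.0037  0.0514] [-0.0798 -0.0602] [0.0155 0.0176 0.0264]
0.005 -0.06 999 [-0.0458  0.0036  0.0518] [-0.0598 -0.0402] [0.0154 0.0176 0.0264]
0.005 -0.04 1034 [-0.0455  0.0041  0.0517] [-0.0398 -0.0202] [0.0156 0.0177 0.0264]
0.005 -0.02 1069 [-0.0457  0.0039  0.0517] [-0.0198 -0.0002] [0.0155 0.0176 0.0266]
0.005 -0.0 754 [-0.0461  0.006   0.0521] [0.0001 0.0197] [0.0148 0.0175 0.0259]
0.005 0.02 1096 [-0.0456  0.0041  0.0521] [0.0203 0.0398] [0.0152 0.0174 0.0221]
0.005 0.04 1200 [-0.0455  0.0038  0.052 ] [0.0402 0.0598] [0.0151 0.0172 0.0188]
0.005 0.06 1242 [-0.0455  0.0036  0.0519] [0.0603 0.0798] [0.0154 0.0174 0.0191]
0.005 0.08 1289 [-0.0456  0.0035  
[... 468 characters left out ...]
187  0.0038  0.0236] [-0.1588 -0.1401] [0.0719 0.0917 0.0934]
0.04 -0.14 419 [-0.0148  0.0029  0.0224] [-0.1399 -0.1267] [0.0699 0.0902 0.0931]
0.04 -0.1 324 [-0.0182  0.0048  0.0241] [-0.091  -0.0801] [0.0498 0.0684 0.0888]
0.04 -0.08 545 [-0.0213  0.0027  0.0268] [-0.0799 -0.0714] [0.0443 0.0598 0.0935]
0.04 -0.0 201 [-0.0245  0.0034  0.0303] [0.0147 0.02  ] [0.0424 0.0516 0.062 ]
0.04 0.02 210 [-0.0239  0.0011  0.0308] [0.02   0.0248] [0.0418 0.0516 0.062 ]
0.04 0.1 492 [-0.0247  0.0023  0.0308] [0.1043 0.1144] [0.042  0.0518 0.0619]
0.04 0.12 540 [-0.0207  0.0036  0.0275] [0.1341 0.1399] [0.0443 0.0683 0.0934]
0.04 0.14 732 [-0.0167  0.0045  0.0248] [0.1402 0.1558] [0.0486 0.0853 0.0901]
```

```bash
python3 go.py .428 .343 .2 96.5; sed -i "s/P=pose(); c=robot.camera('wrist'); save/P=pose(); c=robot.camera('wrist'); print(P[0]); save/" w.py; sed -i "s/d=np.load('pics\/w1.npz')/import sys;d=np.load('pics\/'+sys.argv[1]+'.npz')/" f.py; python3 w.py w2; python3 f.py w2
```

```text
t=3.40 pos [0.4628 0.0112 0.2525] | tx 33.37 ty -0.14 tz 5.25  dist 33.8cm | rx -0.000 ry 0.000 rz -0.013 (1 deg)
[0.46277335 0.01116844 0.25250368]
tip head_cup 0.9 [284.  47.] [[0.4159 0.152  0.068 ]]
tip tail_cup 0.79 [314. 250.] [[ 0.4694 -0.0761  0.068 ]]
tip push_lip 0.86 [326. 308.] [[ 0.4957 -0.1727  0.048 ]]
tip knob_top 0.59 [322. 299.] [[ 0.4858 -0.13    0.092 ]]
tip stand 0.92 [307. 172.] [[0.4513 0.0082 0.    ]]
stand 0.93 ((0.4548313021659851, -0.002023354172706604), (0.1006411612033844, 0.4003608226776123), 14.384744644165039)
[[0.3688, -0.1703, 0.0151], [0.444, 0.0512, 0.0181], [0.5259, 0.1939, 0.0928]]
3.85
0.005 -0.2 249 [-0.0449  0.031   0.0536] [-0.1955 -0.1802] [0.0154 0.0178 0.0195]
0.005 -0.18 297 [-0.0457 -0.0267  0.0529] [-0.1798 -0.1604] [0.0149 0.0178 0.0195]
0.005 -0.16 17 [-0.0454 -0.0393 -0.0261] [-0.1599 -0.1577] [0.0155 0.0177 0.0188]
0.005 -0.14 40 [0.0275 0.0443 0.0532] [-0.1247 -0.1203] [0.0155 0.0171 0.0184]
0.005 -0.12 367 [-0.0447  0.0334  0.0537] [-0.1195 -0.1003] [0.0148 0.0176 0.0193]
0.005 -0.1 407 [-0.0451  0.0323  0.0534] [-0.0997 -0.0801] 
[... 1180 characters left out ...]
162  0.0059  0.0255] [-0.157  -0.1402] [0.0857 0.0921 0.0939]
0.04 -0.14 496 [-0.0166  0.0037  0.0243] [-0.1398 -0.1222] [0.0732 0.0915 0.0936]
0.04 -0.1 182 [-0.0174  0.0118  0.0256] [-0.0879 -0.0805] [0.0675 0.0831 0.0897]
0.04 -0.08 759 [-0.0198  0.0036  0.0277] [-0.0794 -0.0666] [0.0448 0.0616 0.0928]
0.04 0.02 405 [-0.0238  0.0039  0.0316] [0.0201 0.0296] [0.0422 0.0522 0.0625]
0.04 0.1 494 [-0.0242  0.0027  0.0312] [0.1092 0.1193] [0.0424 0.0521 0.0625]
0.04 0.12 133 [-0.0212  0.0021  0.0287] [0.1388 0.14  ] [0.043  0.0647 0.0937]
0.04 0.14 1132 [-0.0178  0.0045  0.0256] [0.1401 0.1599] [0.0462 0.0842 0.0927]
0.04 0.16 43 [-0.0146  0.0049  0.0245] [0.16   0.1614] [0.0726 0.0864 0.0898]
```

Request:
{"fn": "send_rows", "kwargs": {
  "deltas": [
    {"tx": 20,"ty": 0,"tz": 0,"rx": 0,"ry": 0,"rz": -0.02},
    {"tx": 20,"ty": 0,"tz": 0,"rx": 0,"ry": 0,"rz": -0.02},
    {"tx": 20,"ty": 0,"tz": 0,"rx": 0,"ry": 0,"rz": -0.02},
    {"tx": 20,"ty": 0,"tz": 0,"rx": 0,"ry": 0,"rz": -0.02},
    {"tx": 20,"ty": 0,"tz": 0,"rx": 0,"ry": 0,"rz": -0.02}
  ]
}}

```text
time: 4.32
position: [0.4414, 0.2142, 0.2527]
tool_rot: [0.662, 0.749, 0.0, -0.0]
ft_force: [0.3, -0.9, -0.1]
grip_width: 0.0869
```

Request:
{"fn": "send_rows", "kwargs": {
  "deltas": [
    {"tx": 13.2,"ty": 0,"tz": 5,"rx": 0,"ry": 0,"rz": 0},
    {"tx": 13.2,"ty": 0,"tz": 5,"rx": 0,"ry": 0,"rz": 0},
    {"tx": 13.2,"ty": 0,"tz": 5,"rx": 0,"ry": 0,"rz": 0},
    {"tx": 13.2,"ty": 0,"tz": 5,"rx": 0,"ry": 0,"rz": 0},
    {"tx": 13.2,"ty": 0,"tz": 5,"rx": 0,"ry": 0,"rz": 0}
  ]
}}

```text
time: 4.73
position: [0.4242, 0.3457, 0.2008]
tool_rot: [0.66, 0.751, -0.001, -0.001]
ft_force: [-0.3, -1.2, -0.2]
grip_width: 0.0873
```

```bash
cat > s.py <<'E'
from h import *
import sys
robot.camera('top'); robot.camera('top')
P=pose(); c=robot.camera('wrist'); print(P[0]); save(sys.argv[1],c)
e=robot.outline_of('sausage','wrist')[0]; print(e['p'])
v,u=np.nonzero(e['pixels']); w=world(c,np.c_[u,v],zp=.046,P=P)
print(cv2.minAreaRect(w[:,:2].astype(np.float32)))
w=mask_pts(c,e['pixels'],P); 
w=w[w[:,2]>.035]; print(cv2.minAreaRect(w[:,:2].astype(np.float32)), np.percentile(w,[2,50,98],axis=0).round(4).tolist())
E
python3 s.py w3; python3 go.py .428 .343 .2 96.5
```

```text
[0.42537456 0.34279219 0.20216299]
0.96
((0.42992696166038513, 0.34397533535957336), (0.04279497638344765, 0.1588459461927414), 7.32301139831543)
((0.4298296868801117, 0.34543049335479736), (0.042663902044296265, 0.15603666007518768), 7.350002765655518) [[0.4072, 0.2773, 0.0482], [0.4291, 0.3528, 0.0607], [0.4524, 0.4174, 0.0644]]
t=4.93 pos [0.4262 0.3418 0.2029] | tx 0.10 ty 0.19 tz 0.29  dist 0.4cm | rx 0.000 ry 0.000 rz 0.009 (1 deg)
```

View pics/w3.png

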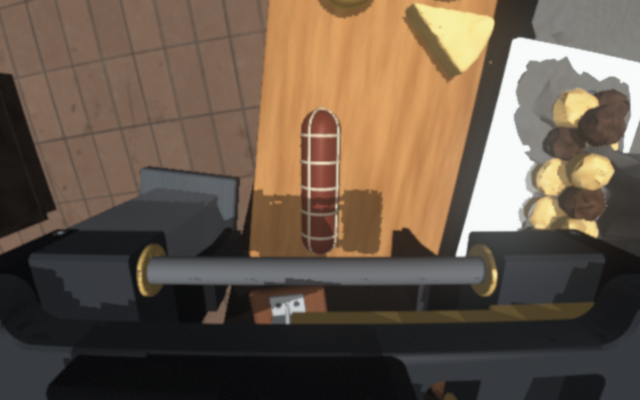

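The wrist picture shows the sausage from (320,108) to (320,252) with nothing close beside it. Descending.

```bash
python3 go.py .4298 .344 .027 97.3
```

```text
t=4.93 pos [0.4262 0.3418 0.2029] | tx 0.18 ty 0.37 tz 17.59  dist 17.6cm | rx 0.000 ry 0.000 rz -0.005 (0 deg)
```

Request:
{"fn": "send_rows", "kwargs": {
  "deltas": [
    {"tx": 0.2,"ty": 0.35,"tz": 3,"rx": 0,"ry": 0,"rz": 0},
    {"tx": 0.2,"ty": 0.35,"tz": 6.5,"rx": 0,"ry": 0,"rz": 0},
    {"tx": 0.2,"ty": 0.35,"tz": 10,"rx": 0,"ry": 0,"rz": 0},
    {"tx": 0.2,"ty": 0.35,"tz": 12.5,"rx": 0,"ry": 0,"rz": 0},
    {"tx": 0.2,"ty": 0.35,"tz": 14,"rx": 0,"ry": 0,"rz": 0}
  ]
}}

```text
time: 5.35
position: [0.4287, 0.3427, 0.0606]
tool_rot: [0.663, 0.748, -0.002, -0.0]
ft_force: [0.0, 0.3, 0.5]
grip_width: 0.0869
```

```bash
python3 go.py .4298 .344 .027 97.3
```

```text
t=5.35 pos [0.4287 0.3427 0.0606] | tx 0.12 ty 0.14 tz 3.36  dist 3.4cm | rx -0.003 ry 0.001 rz -0.007 (0 deg)
```

Request:
{"fn": "send_rows", "kwargs": {
  "deltas": [
    {"tx": 0.1,"ty": 0.1,"tz": 1.5,"rx": 0,"ry": 0,"rz": 0},
    {"tx": 0.1,"ty": 0.1,"tz": 2.8,"rx": 0,"ry": 0,"rz": 0},
    {"tx": 0.1,"ty": 0.1,"tz": 3.4,"rx": 0,"ry": 0,"rz": 0},
    {"tx": 0.1,"ty": 0.1,"tz": 3.4,"rx": 0,"ry": 0,"rz": 0},
    {"tx": 0.1,"ty": 0.1,"tz": 3.4,"rx": 0,"ry": 0,"rz": 0}
  ]
}}

```text
time: 5.77
position: [0.4307, 0.3455, 0.0291]
tool_rot: [0.663, 0.749, 0.0, 0.0]
ft_force: [-0.7, 0.2, -0.7]
grip_width: 0.0875
```

Request:
{"fn": "send_rows", "kwargs": {
  "deltas": [
    {"tx": 0,"ty": 0,"tz": 0,"rx": 0,"ry": 0,"rz": 0},
    {"tx": 0,"ty": 0,"tz": 0,"rx": 0,"ry": 0,"rz": 0},
    {"tx": 0,"ty": 0,"tz": 0,"rx": 0,"ry": 0,"rz": 0},
    {"tx": 0,"ty": 0,"tz": 0,"rx": 0,"ry": 0,"rz": 0},
    {"tx": 0,"ty": 0,"tz": 0,"rx": 0,"ry": 0,"rz": 0}
  ],
  "claw": 3,
  "squeeze": 15
}}

```text
time: 6.18
position: [0.4301, 0.3463, 0.029]
tool_rot: [0.662, 0.749, 0.0, 0.0]
ft_force: [0.3, -0.1, 0.2]
grip_width: 0.0614
```

```bash
python3 -c "
from h import *; st()"
```

```text
{'time': 6.1833, 'q': [0.4755, 0.7263, 1.7548, -0.0, 0.6596, 0.3523], 'position': [0.4301, 0.3463, 0.029], 'tool_rot': [0.6622, 0.7493, 0.0003, 0.0001], 'ft_force': [0.3199, -0.0928, 0.2434], 'moment': [0.0153, -0.0681, -0.0234], 'grip_width': 0.0614}
```

Request:
{"fn": "send_rows", "kwargs": {
  "deltas": [
    {"tx": 0,"ty": 0,"tz": 0,"rx": 0,"ry": 0,"rz": 0},
    {"tx": 0,"ty": 0,"tz": 0,"rx": 0,"ry": 0,"rz": 0},
    {"tx": 0,"ty": 0,"tz": 0,"rx": 0,"ry": 0,"rz": 0},
    {"tx": 0,"ty": 0,"tz": 0,"rx": 0,"ry": 0,"rz": 0},
    {"tx": 0,"ty": 0,"tz": 0,"rx": 0,"ry": 0,"rz": 0}
  ]
}}

```text
time: 6.6
position: [0.4298, 0.3461, 0.0285]
tool_rot: [0.662, 0.749, -0.0, -0.0]
ft_force: [-1.1, 0.7, 0.3]
grip_width: 0.0416
```

Request:
{"fn": "send_rows", "kwargs": {
  "deltas": [
    {"tx": 0,"ty": 0,"tz": 0,"rx": 0,"ry": 0,"rz": 0},
    {"tx": 0,"ty": 0,"tz": -1,"rx": 0,"ry": 0,"rz": 0},
    {"tx": 0,"ty": 0,"tz": -3,"rx": 0,"ry": 0,"rz": 0},
    {"tx": 0,"ty": 0,"tz": -6,"rx": 0,"ry": 0,"rz": 0},
    {"tx": 0,"ty": 0,"tz": -9,"rx": 0,"ry": 0,"rz": 0}
  ]
}}

```text
time: 7.02
position: [0.429, 0.3455, 0.1189]
tool_rot: [0.662, 0.749, -0.001, -0.001]
ft_force: [-0.3, -0.0, -2.6]
grip_width: 0.0414
```

```bash
python3 go.py .438 .0626 .16 104.4
```

```text
t=7.02 pos [0.429  0.3455 0.1189] | tx -28.19 ty -2.59 tz -4.07  dist 28.6cm | rx -0.003 ry 0.001 rz -0.128 (7 deg)
```

Request:
{"fn": "send_rows", "kwargs": {
  "deltas": [
    {"tx": -3,"ty": -0.3,"tz": -2,"rx": 0,"ry": 0,"rz": -0.03},
    {"tx": -6.5,"ty": -0.6,"tz": -4,"rx": 0,"ry": 0,"rz": -0.06},
    {"tx": -10,"ty": -1,"tz": -4,"rx": 0,"ry": 0,"rz": -0.09},
    {"tx": -13.5,"ty": -1.3,"tz": -4,"rx": 0,"ry": 0,"rz": -0.12},
    {"tx": -17,"ty": -1.6,"tz": -4,"rx": 0,"ry": 0,"rz": -0.13}
  ]
}}

```text
time: 7.43
position: [0.4346, 0.1741, 0.1596]
tool_rot: [0.611, 0.791, 0.0, 0.001]
ft_force: [0.1, -0.5, -3.4]
grip_width: 0.0416
```

```bash
python3 go.py .438 .0626 .16 104.4
```

```text
t=7.43 pos [0.4346 0.1741 0.1596] | tx -10.87 ty -2.49 tz -0.04  dist 11.2cm | rx 0.001 ry 0.000 rz 0.004 (0 deg)
```

Request:
{"fn": "send_rows", "kwargs": {
  "deltas": [
    {"tx": -3,"ty": -0.7,"tz": 0,"rx": 0,"ry": 0,"rz": 0},
    {"tx": -6,"ty": -1.4,"tz": 0,"rx": 0,"ry": 0,"rz": 0},
    {"tx": -9,"ty": -2,"tz": 0,"rx": 0,"ry": 0,"rz": 0},
    {"tx": -10.5,"ty": -2.4,"tz": 0,"rx": 0,"ry": 0,"rz": 0},
    {"tx": -10.7,"ty": -2.4,"tz": 0,"rx": 0,"ry": 0,"rz": 0}
  ]
}}

```text
time: 7.85
position: [0.4386, 0.0632, 0.159]
tool_rot: [0.614, 0.789, -0.0, 0.0]
ft_force: [0.2, 0.3, -2.2]
grip_width: 0.0416
```

```bash
cat > s2.py <<'E'
from h import *
import sys
robot.camera('top'); robot.camera('top')
P=pose(); c=robot.camera('wrist'); print(P[0]); save(sys.argv[1],c)
np.savez('pics/'+sys.argv[1],color=c['color'],z=c['z_map'])
for e in robot.outline_of('sausage','wrist')[:1]:
    w=mask_pts(c,e['pixels'],P); w=w[w[:,2]>.06]
    print(e['p'],cv2.minAreaRect(w[:,:2].astype(np.float32)), np.percentile(w,[2,50,98],axis=0).round(4).tolist())
E
python3 s2.py w4;  python3 f.py w4;python3 go.py .438 .0626 .16 104.4
```

```text
[0.43851713 0.06536681 0.15886329]
0.78 ((0.43266651034355164, 0.09209764003753662), (0.045393574982881546, 0.11305877566337585), 14.288023948669434) [[0.4095, 0.0457, 0.1779], [0.4307, 0.1025, 0.1912], [0.4572, 0.1387, 0.1949]]
0.005 -0.1 22 [-0.0451 -0.0414  0.0532] [-0.0844 -0.0803] [0.0158 0.0168 0.0182]
0.005 -0.08 125 [-0.0464 -0.0398  0.0539] [-0.0798 -0.0606] [0.0134 0.0174 0.0189]
0.005 -0.06 69 [-0.0429 -0.0381  0.0534] [-0.0596 -0.0497] [0.0152 0.0176 0.0188]
0.005 -0.0 30 [-0.0449 -0.0372  0.0538] [0.0171 0.02  ] [0.0133 0.0174 0.0186]
0.005 0.02 190 [-0.0464 -0.0401  0.0534] [0.0204 0.0397] [0.0136 0.0171 0.0187]
0.005 0.04 214 [-0.0459 -0.0397  0.0535] [0.0405 0.0594] [0.0142 0.0172 0.0187]
0.005 0.06 256 [-0.0462 -0.0391  0.0534] [0.0601 0.0799] [0.014  0.0171 0.0185]
0.005 0.08 221 [-0.0463 -0.0404  0.0537] [0.0801 0.0995] [0.0137 0.0171 0.0188]
0.005 0.1 294 [-0.0464 -0.039   0.0531] [0.1002 0.1199] [0.0139 0.0172 0.019 ]
0.005 0.12 720 [-0.0464 -0.0284  0.0531] [0.1208 0.1399] [0.0145 0.0175 0.0191]
0.005 0.14 985 [-0.0464  0.0303  0.0531] [0.1401 0.1595] [0.015  0.0175 0.019 ]
0.005 0.16 1733 [-0.0458  0.0018  0.0518] [0.1602 0.1798] [0.0155 0.0179 0.0242]
0.005 0.18 1586 [-0.0443  0.0041  0.0515] [0.1801 0.194 ] [0.0142 0.0177 0.0225]
0.005 0.2 105 [0.0579 0.0648 0.0699] [0.2167 0.22  ] [0.0055 0.0143 0.0218]
0.04 0.12 58 [-0.0214 -0.0135  0.0285] [0.1388 0.1399] [0.0501 0.0819 0.091 ]
0.04 0.14 1427 [-0.0184  0.0028  0.0257] [0.1403 0.1598] [0.0703 0.0863 0.091 ]
0.04 0.16 78 [-0.0166  0.0046  0.0244] [0.16   0.1613] [0.0748 0.0865 0.0896]
t=8.10 pos [0.4382 0.0668 0.1587] | tx -0.40 ty -0.13 tz -0.13  dist 0.4cm | rx -0.000 ry -0.000 rz 0.003 (0 deg)
```

View pics/w4.png

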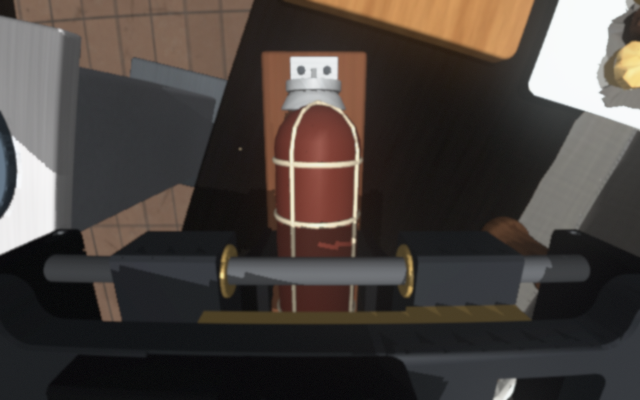

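```bash
cat > f2.py <<'E'
from h import *
import sys
d=np.load('pics/w4.npz'); P=(np.array([.43852,.06537,.15886]),pose()[1]); c=robot.camera('wrist')
m=(d['z']>0); v,u=np.nonzero(m); w=world(c,np.c_[u,v],z=d['z'][m],P=P)
a=np.radians(14.4); ey=np.array([-np.sin(a),np.cos(a)]); ex=np.array([np.cos(a),np.sin(a)])
q=w[:,:2]-[.4524,.0064]; X=q@ex; Y=q@ey
s=(w[:,2]>.14)&(w[:,2]<.2)&(abs(X)<.04)&(Y>.05)
for y0 in np.arange(.05,.15,.01):
    k=s&(Y>y0)&(Y<y0+.01)
    if k.sum()>20: print(y0.round(3),k.sum(),np.percentile(X[k],[1,99]).round(4),w[k,2].max().round(4))
print('end',np.percentile(Y[s],99.8), 'tcp',(P[0][:2]-[.4524,.0064])@ex,(P[0][:2]-[.4524,.0064])@ey)
E
python3 f2.py; python3 go.py .438 .0626 .16 104.4
```

```text
0.05 559 [-0.0185  0.0236] 0.2
0.06 716 [-0.0235  0.0285] 0.1932
0.07 2304 [-0.0285  0.0337] 0.1969
0.08 1679 [-0.0174  0.0225] 0.1963
0.09 1764 [-0.0168  0.0223] 0.1957
0.1 1848 [-0.0167  0.0222] 0.1954
0.11 2016 [-0.0173  0.0226] 0.1962
0.12 1954 [-0.016   0.0213] 0.1951
0.13 966 [-0.0112  0.0165] 0.1913
end 0.13840584347731255 tcp 0.0012213083696460839 0.06056916464560355
t=8.15 pos [0.4382 0.0669 0.1586] | tx -0.41 ty -0.13 tz -0.14  dist 0.5cm | rx -0.000 ry -0.000 rz 0.003 (0 deg)
```

Request:
{"fn": "send_rows", "kwargs": {
  "deltas": [
    {"tx": -0.6,"ty": -0.25,"tz": 2,"rx": 0,"ry": 0,"rz": 0},
    {"tx": -0.6,"ty": -0.25,"tz": 4,"rx": 0,"ry": 0,"rz": 0},
    {"tx": -0.6,"ty": -0.25,"tz": 6,"rx": 0,"ry": 0,"rz": 0},
    {"tx": -0.6,"ty": -0.25,"tz": 8,"rx": 0,"ry": 0,"rz": 0},
    {"tx": -0.6,"ty": -0.25,"tz": 8.5,"rx": 0,"ry": 0,"rz": 0}
  ]
}}

```text
time: 8.57
position: [0.4361, 0.0605, 0.0715]
tool_rot: [0.612, 0.791, -0.001, -0.002]
ft_force: [-0.2, 0.4, -2.5]
grip_width: 0.0415
```

```bash
python3 go.py .4373 .0604 .0535 104.4; python3 s2.py w5; python3 go.py .4373 .0604 .0535 104.4
```

```text
t=8.57 pos [0.4361 0.0605 0.0715] | tx -0.04 ty 0.12 tz 1.80  dist 1.8cm | rx -0.004 ry -0.002 rz 0.003 (0 deg)
[0.43680168 0.06023677 0.0727395 ]
0.63 ((0.43305703997612, 0.08491664379835129), (0.046732574701309204, 0.10790656507015228), 13.240232467651367) [[0.4078, 0.0404, 0.0925], [0.4291, 0.0973, 0.1052], [0.4558, 0.133, 0.1086]]
t=8.77 pos [0.4381 0.0599 0.0741] | tx 0.07 ty -0.06 tz 2.06  dist 2.1cm | rx 0.001 ry 0.000 rz 0.003 (0 deg)
```

View pics/w5.png

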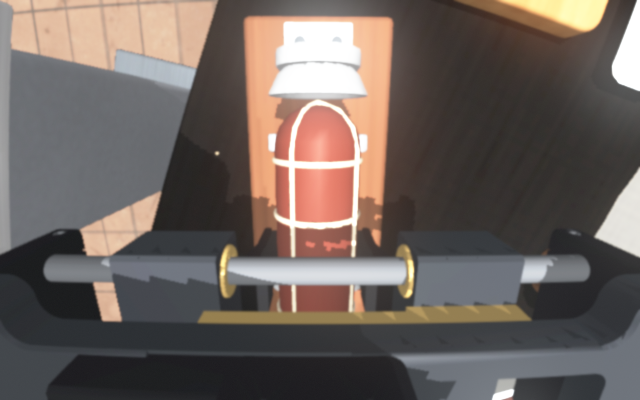

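Held sausage is centred on the cup at (318,80), and the V tips show evenly on both sides at (273,142) and (362,142). Lowering it into the rests.

Request:
{"fn": "send_rows", "kwargs": {
  "deltas": [
    {"tx": 0,"ty": 0,"tz": 1,"rx": 0,"ry": 0,"rz": 0},
    {"tx": 0,"ty": 0,"tz": 1.7,"rx": 0,"ry": 0,"rz": 0},
    {"tx": 0,"ty": 0,"tz": 2.0,"rx": 0,"ry": 0,"rz": 0},
    {"tx": 0,"ty": 0,"tz": 2.1,"rx": 0,"ry": 0,"rz": 0},
    {"tx": 0,"ty": 0,"tz": 2.1,"rx": 0,"ry": 0,"rz": 0}
  ]
}}

```text
time: 9.18
position: [0.4372, 0.0594, 0.0533]
tool_rot: [0.612, 0.791, -0.0, -0.0]
ft_force: [-2.2, -0.1, 2.0]
grip_width: 0.0416
```

Request:
{"fn": "send_rows", "kwargs": {
  "deltas": [
    {"tx": 0,"ty": 0,"tz": 0,"rx": 0,"ry": 0,"rz": 0},
    {"tx": 0,"ty": 0,"tz": 0,"rx": 0,"ry": 0,"rz": 0},
    {"tx": 0,"ty": 0,"tz": 0,"rx": 0,"ry": 0,"rz": 0},
    {"tx": 0,"ty": 0,"tz": 0,"rx": 0,"ry": 0,"rz": 0},
    {"tx": 0,"ty": 0,"tz": 0,"rx": 0,"ry": 0,"rz": 0}
  ],
  "claw": 7
}}

```text
time: 9.6
position: [0.4379, 0.0594, 0.0526]
tool_rot: [0.612, 0.791, 0.0, 0.0]
ft_force: [0.7, -0.2, -0.2]
grip_width: 0.0657
```

Request:
{"fn": "send_rows", "kwargs": {
  "deltas": [
    {"tx": 0,"ty": 0,"tz": -2,"rx": 0,"ry": 0,"rz": 0},
    {"tx": 0,"ty": 0,"tz": -5,"rx": 0,"ry": 0,"rz": 0},
    {"tx": 0,"ty": 0,"tz": -9,"rx": 0,"ry": 0,"rz": 0},
    {"tx": 0,"ty": 0,"tz": -12,"rx": 0,"ry": 0,"rz": 0},
    {"tx": 0,"ty": 0,"tz": -14,"rx": 0,"ry": 0,"rz": 0}
  ]
}}

```text
time: 10.02
position: [0.4386, 0.0594, 0.1954]
tool_rot: [0.612, 0.791, 0.001, 0.002]
ft_force: [0.8, 0.5, 0.1]
grip_width: 0.0698
```

```bash
python3 s2.py w6; python3 -c "
from h import *
st()"
```

```text
[0.44007525 0.05923927 0.19577952]
0.9 ((0.43674954771995544, 0.06600677967071533), (0.04333345592021942, 0.14461033046245575), 14.323039054870605) [[0.4097, 0.0026, 0.0732], [0.4359, 0.0707, 0.0857], [0.4656, 0.1306, 0.0893]]
{'time': 10.2167, 'q': [-0.1191, 0.3299, 1.9097, -0.0, 0.9012, -0.3722], 'position': [0.4374, 0.0594, 0.1926], 'tool_rot': [0.6122, 0.7907, 0.0002, 0.0003], 'ft_force': [0.0202, 0.388, -0.5074], 'moment': [0.0065, -0.1042, -0.0248], 'grip_width': 0.0698}
```

View pics/w6.png

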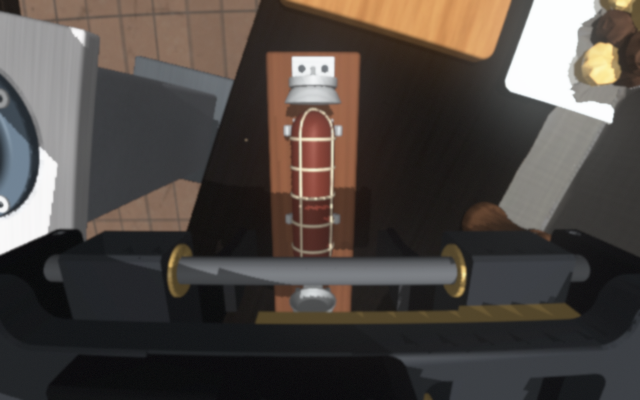

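```bash
python3 go.py .505 -.197 .18 104.4
```

```text
t=10.22 pos [0.4374 0.0594 0.1926] | tx -26.52 ty 0.12 tz 1.27  dist 26.5cm | rx 0.001 ry 0.000 rz 0.002 (0 deg)
```

Request:
{"fn": "send_rows", "kwargs": {
  "deltas": [
    {"tx": -3,"ty": 0,"tz": 0,"rx": 0,"ry": 0,"rz": 0},
    {"tx": -7,"ty": 0,"tz": 0,"rx": 0,"ry": 0,"rz": 0},
    {"tx": -11,"ty": 0,"tz": 0,"rx": 0,"ry": 0,"rz": 0},
    {"tx": -15,"ty": 0,"tz": 0.5,"rx": 0,"ry": 0,"rz": 0},
    {"tx": -19,"ty": 0.1,"tz": 1,"rx": 0,"ry": 0,"rz": 0}
  ],
  "claw": 0
}}

```text
time: 10.63
position: [0.4851, -0.1255, 0.1805]
tool_rot: [0.612, 0.791, -0.0, -0.002]
ft_force: [1.2, -0.1, 0.6]
grip_width: 0.045
```

Request:
{"fn": "send_rows", "kwargs": {
  "deltas": [
    {"tx": -4,"ty": 0,"tz": 0,"rx": 0,"ry": 0,"rz": 0},
    {"tx": -6.5,"ty": 0,"tz": 0,"rx": 0,"ry": 0,"rz": 0},
    {"tx": -7,"ty": 0,"tz": 0,"rx": 0,"ry": 0,"rz": 0},
    {"tx": -7,"ty": 0,"tz": 0,"rx": 0,"ry": 0,"rz": 0},
    {"tx": -7,"ty": 0,"tz": 0,"rx": 0,"ry": 0,"rz": 0}
  ]
}}

```text
time: 11.05
position: [0.502, -0.1907, 0.1807]
tool_rot: [0.613, 0.79, 0.0, -0.003]
ft_force: [-0.1, 1.2, 0.1]
grip_width: 0.0111
```

```bash
cat > s3.py <<'E'
from h import *
import sys
robot.camera('top')
P=pose(); c=robot.camera('wrist'); save(sys.argv[1],c)
np.savez('pics/'+sys.argv[1],color=c['color'],z=c['z_map'])
m=(c['z_map']>0); v,u=np.nonzero(m); w=world(c,np.c_[u,v],z=c['z_map'][m],P=P)
a=np.radians(14.4); ey=np.array([-np.sin(a),np.cos(a)]); ex=np.array([np.cos(a),np.sin(a)])
q=w[:,:2]-[.4524,.0064]; X=q@ex; Y=q@ey
print('tcp',P[0].round(4),'stand X,Y',((P[0][:2]-[.4524,.0064])@ex).round(4),((P[0][:2]-[.4524,.0064])@ey).round(4))
for lo,hi in ((.022,.056),(.056,.12)):
  for y0 in np.arange(-.2,.17,.01):
    s=(Y>y0)&(Y<y0+.01)&(abs(X)<.04)&(w[:,2]>lo)&(w[:,2]<hi)
    if s.sum()>8: print(lo,round(y0,3),s.sum(),np.percentile(X[s],[1,99]).round(4),np.percentile(Y[s],[1,99]).round(4),np.percentile(w[s,2],[2,50,98]).round(4))
for l,z in (('push_lip',.048),('knob_top',.092),('tail_cup',.068)):
    for e in robot.tip_of(l,'wrist')[:1]:
        p=world(c,e['xy'],zp=z,P=P)[0]; b=p[:2]-[.4524,.0064]; print(l,round(e['p'],2),np.round(e['xy']),p.round(4),'stand',(b@ex).round(4),(b@ey).round(4))
E
python3 s3.py w7
```

```text
tcp [ 0.5021 -0.1901  0.1811] stand X,Y -0.0008 -0.2027
0.022 -0.2 29 [-0.0118  0.01  ] [-0.1913 -0.19  ] [0.024  0.0254 0.0265]
0.022 -0.19 164 [-0.0211  0.0179] [-0.19 -0.18] [0.0246 0.0267 0.0479]
0.022 -0.18 483 [-0.0218  0.0211] [-0.1799 -0.1703] [0.0352 0.0385 0.0486]
0.022 -0.17 115 [-0.0228  0.021 ] [-0.1695 -0.1605] [0.0337 0.0367 0.038 ]
0.022 -0.14 21 [-0.0222  0.0214] [-0.1348 -0.13  ] [0.0343 0.0362 0.0381]
0.022 -0.13 221 [-0.0221  0.0213] [-0.1291 -0.1205] [0.0349 0.0367 0.0381]
0.022 -0.12 494 [-0.0218  0.021 ] [-0.1197 -0.1102] [0.0353 0.0367 0.0381]
0.022 -0.11 493 [-0.0217  0.0208] [-0.1094 -0.1   ] [0.0352 0.0367 0.0383]
0.022 -0.1 502 [-0.0226  0.0207] [-0.0994 -0.09  ] [0.0348 0.0365 0.0383]
0.022 -0.09 147 [-0.0223  0.0213] [-0.09  -0.089] [0.0345 0.0447 0.0519]
0.022 -0.06 21 [-0.0122  0.0108] [-0.0513 -0.05  ] [0.0244 0.0257 0.0267]
0.022 -0.05 282 [-0.0121  0.0109] [-0.0499 -0.0402] [0.0239 0.0256 0.0271]
0.022 -0.04 291 [-0.012   0.0118] [-0.0397 -0.0301] [0.0241 0.0256 0.0272]
0.022 -0.03 252 [-0.012   0.0117] [-0.0298 -0.0217] [0.024  0.0257 0.0271]
0.056
[... 186 characters left out ...]
7 -0.1407] [0.09   0.092  0.0935]
0.056 -0.14 591 [-0.0206  0.0186] [-0.14   -0.1304] [0.0901 0.0919 0.0935]
0.056 -0.13 229 [-0.0145  0.0136] [-0.1297 -0.1229] [0.0898 0.0915 0.0932]
0.056 -0.1 261 [-0.0214  0.0206] [-0.0905 -0.09  ] [0.0607 0.0724 0.0869]
0.056 -0.09 661 [-0.0223  0.0204] [-0.09   -0.0801] [0.0694 0.0859 0.09  ]
0.056 -0.08 895 [-0.0239  0.0224] [-0.0799 -0.0701] [0.0709 0.087  0.0928]
0.056 -0.07 178 [-0.0257  0.0245] [-0.07  -0.068] [0.0721 0.0905 0.0942]
push_lip 0.8 [315. 170.] [ 0.4962 -0.1695  0.048 ] stand -0.0014 -0.1813
knob_top 0.82 [314. 132.] [ 0.4863 -0.1322  0.092 ] stand -0.0016 -0.1427
tail_cup 0.79 [318.  53.] [ 0.473  -0.0685  0.068 ] stand 0.0013 -0.0777
```

View pics/w7.png

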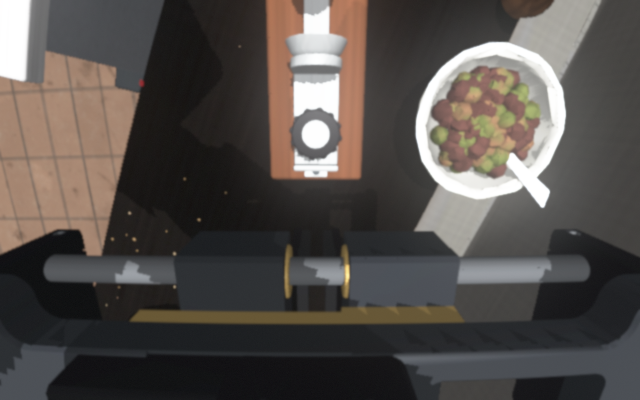

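Tailstock foot sits at (315,165), knob at (315,133). In the stand frame the lip's rear is at y = -0.182, so about 68 mm of travel remains. Descending behind the lip with closed fingers.

```bash
python3 go.py .5034 -.1922 .037 104.4
```

```text
t=11.30 pos [ 0.5032 -0.1905  0.1825] | tx -0.18 ty -0.02 tz 14.55  dist 14.5cm | rx -0.001 ry -0.001 rz 0.003 (0 deg)
```

Request:
{"fn": "send_rows", "kwargs": {
  "deltas": [
    {"tx": -0.3,"ty": 0.05,"tz": 3,"rx": 0,"ry": 0,"rz": 0},
    {"tx": -0.3,"ty": 0.05,"tz": 6.5,"rx": 0,"ry": 0,"rz": 0},
    {"tx": -0.3,"ty": 0.05,"tz": 10,"rx": 0,"ry": 0,"rz": 0},
    {"tx": -0.3,"ty": 0.05,"tz": 13,"rx": 0,"ry": 0,"rz": 0},
    {"tx": -0.3,"ty": 0.05,"tz": 14.3,"rx": 0,"ry": 0,"rz": 0}
  ]
}}

```text
time: 11.72
position: [0.5029, -0.1927, 0.0364]
tool_rot: [0.612, 0.791, -0.0, -0.003]
ft_force: [-1.0, 0.6, -0.6]
grip_width: 0.0009
```

```bash
cat > sf.py <<'E'
from h import *
o=robot.get_obs(); p=np.array(o['position']); a=np.radians(14.4); ey=np.array([-np.sin(a),np.cos(a)]); ex=np.array([np.cos(a),np.sin(a)])
b=p[:2]-[.4524,.0064]; f=np.array(o['ft_force'])
R=Rn.from_quat(o['tool_rot']).as_matrix()
print('t %.2f stand X %.4f Y %.4f z %.4f | F x %.1f y %.1f z %.1f Mz %.2f| yaw %.1f q6 %.3f w %.4f tilt %.3f'%(o['time'],b@ex,b@ey,p[2],f[:2]@ex,f[:2]@ey,f[2],o['moment'][2],np.degrees(np.arctan2(R[1,0],R[0,0])),o['q'][5],o['grip_width'],np.arccos(min(1,-R[2,2]))))
E
python3 sf.py
```

```text
t 11.72 stand X -0.0006 Y -0.2054 z 0.0364 | F x -0.8 y 0.8 z -0.6 Mz -0.01| yaw 104.6 q6 -0.828 w 0.0009 tilt 0.006
```

Request:
{"fn": "send_rows", "kwargs": {
  "deltas": [
    {"tx": 1,"ty": 0,"tz": 0,"rx": 0,"ry": 0,"rz": 0},
    {"tx": 2,"ty": 0,"tz": 0,"rx": 0,"ry": 0,"rz": 0},
    {"tx": 3,"ty": 0,"tz": 0,"rx": 0,"ry": 0,"rz": 0},
    {"tx": 4,"ty": 0,"tz": 0,"rx": 0,"ry": 0,"rz": 0},
    {"tx": 5,"ty": 0,"tz": 0,"rx": 0,"ry": 0,"rz": 0}
  ]
}}

```text
time: 12.13
position: [0.4932, -0.1458, 0.041]
tool_rot: [0.612, 0.791, 0.0, 0.002]
ft_force: [0.8, -2.4, -0.6]
grip_width: 0.0
```

```bash
python3 sf.py
```

```text
t 12.13 stand X 0.0017 Y -0.1576 z 0.0410 | F x 0.2 y -2.5 z -0.6 Mz -0.03| yaw 104.5 q6 -0.758 w 0.0000 tilt 0.004
```

Request:
{"fn": "send_rows", "kwargs": {
  "deltas": [
    {"tx": 0.5,"ty": -0.1,"tz": 0.2,"rx": 0,"ry": 0,"rz": 0},
    {"tx": 1.0,"ty": -0.1,"tz": 0.3,"rx": 0,"ry": 0,"rz": 0},
    {"tx": 1.4,"ty": -0.1,"tz": 0.3,"rx": 0,"ry": 0,"rz": 0},
    {"tx": 1.8,"ty": -0.1,"tz": 0.3,"rx": 0,"ry": 0,"rz": 0},
    {"tx": 2.1,"ty": -0.1,"tz": 0.3,"rx": 0,"ry": 0,"rz": 0}
  ]
}}

```text
time: 12.55
position: [0.4869, -0.1268, 0.037]
tool_rot: [0.612, 0.791, -0.0, 0.001]
ft_force: [0.6, -4.4, 3.6]
grip_width: 0.0008
```

```bash
python3 sf.py
```

```text
t 12.55 stand X 0.0003 Y -0.1376 z 0.0370 | F x -0.5 y -4.4 z 3.6 Mz 0.02| yaw 104.5 q6 -0.730 w 0.0008 tilt 0.002
```

Request:
{"fn": "send_rows", "kwargs": {
  "deltas": [
    {"tx": 0.3,"ty": 0,"tz": 0,"rx": 0,"ry": 0,"rz": 0},
    {"tx": 0.5,"ty": 0,"tz": 0,"rx": 0,"ry": 0,"rz": 0},
    {"tx": 0.7,"ty": 0,"tz": 0,"rx": 0,"ry": 0,"rz": 0},
    {"tx": 0.9,"ty": 0,"tz": 0,"rx": 0,"ry": 0,"rz": 0}
  ]
}}

```text
time: 12.88
position: [0.4845, -0.118, 0.0367]
tool_rot: [0.612, 0.791, 0.0, 0.001]
ft_force: [2.7, -4.4, 3.5]
grip_width: 0.0005
```

```bash
python3 sf.py
```

```text
t 12.88 stand X 0.0002 Y -0.1285 z 0.0367 | F x 1.5 y -4.9 z 3.5 Mz -0.03| yaw 104.5 q6 -0.716 w 0.0005 tilt 0.002
```

Request:
{"fn": "send_rows", "kwargs": {
  "deltas": [
    {"tx": 0.1,"ty": 0,"tz": 0,"rx": 0,"ry": 0,"rz": 0},
    {"tx": 0.2,"ty": 0,"tz": 0,"rx": 0,"ry": 0,"rz": 0},
    {"tx": 0.3,"ty": 0,"tz": 0,"rx": 0,"ry": 0,"rz": 0}
  ]
}}

```text
time: 13.13
position: [0.4838, -0.1153, 0.0366]
tool_rot: [0.612, 0.791, 0.0, 0.001]
ft_force: [2.0, -7.4, 2.4]
grip_width: 0.0005
```

```bash
python3 sf.py
```

```text
t 13.13 stand X 0.0002 Y -0.1256 z 0.0366 | F x 0.1 y -7.7 z 2.4 Mz -0.02| yaw 104.5 q6 -0.711 w 0.0005 tilt 0.002
```

Request:
{"fn": "send_rows", "kwargs": {
  "deltas": [
    {"tx": 0.1,"ty": 0,"tz": 0,"rx": 0,"ry": 0,"rz": 0},
    {"tx": 0.2,"ty": 0,"tz": 0,"rx": 0,"ry": 0,"rz": 0}
  ]
}}

```text
time: 13.3
position: [0.4839, -0.115, 0.0367]
tool_rot: [0.611, 0.791, -0.001, 0.002]
ft_force: [-0.5, -13.2, 0.9]
grip_width: 0.0007
```

```bash
python3 sf.py
```

```text
t 13.30 stand X 0.0003 Y -0.1254 z 0.0367 | F x -3.8 y -12.7 z 0.9 Mz 0.03| yaw 104.6 q6 -0.708 w 0.0007 tilt 0.005
```

Request:
{"fn": "send_rows", "kwargs": {
  "deltas": [
    {"tx": 0.15,"ty": 0,"tz": 0,"rx": 0,"ry": 0,"rz": 0},
    {"tx": 0.15,"ty": 0,"tz": 0,"rx": 0,"ry": 0,"rz": 0}
  ]
}}

```text
time: 13.47
position: [0.4839, -0.1148, 0.0367]
tool_rot: [0.611, 0.792, -0.001, 0.003]
ft_force: [-0.8, -13.9, -0.1]
grip_width: 0.0003
```

```bash
python3 sf.py
```

```text
t 13.47 stand X 0.0004 Y -0.1252 z 0.0367 | F x -4.2 y -13.2 z -0.1 Mz -0.06| yaw 104.7 q6 -0.706 w 0.0003 tilt 0.007
```

Request:
{"fn": "send_rows", "kwargs": {
  "deltas": [
    {"tx": -0.6,"ty": 0,"tz": 0,"rx": 0,"ry": 0,"rz": 0},
    {"tx": -1.6,"ty": 0,"tz": 0,"rx": 0,"ry": 0,"rz": 0},
    {"tx": -2,"ty": 0,"tz": -2.5,"rx": 0,"ry": 0,"rz": 0},
    {"tx": -2,"ty": 0,"tz": -6,"rx": 0,"ry": 0,"rz": 0},
    {"tx": -2,"ty": 0,"tz": -10,"rx": 0,"ry": 0,"rz": 0}
  ]
}}

```text
time: 13.88
position: [0.4841, -0.1291, 0.1352]
tool_rot: [0.613, 0.79, -0.0, -0.005]
ft_force: [0.1, -0.1, -0.0]
grip_width: 0.0009
```

Request:
{"fn": "send_rows", "kwargs": {
  "deltas": [
    {"tx": 0,"ty": 0,"tz": -3,"rx": 0,"ry": 0,"rz": 0},
    {"tx": 0,"ty": 0,"tz": -5,"rx": 0,"ry": 0,"rz": 0},
    {"tx": 0,"ty": 0,"tz": -5,"rx": 0,"ry": 0,"rz": 0},
    {"tx": 0,"ty": 0,"tz": -5,"rx": 0,"ry": 0,"rz": 0}
  ],
  "claw": 6.5
}}

```text
time: 14.22
position: [0.4865, -0.13, 0.1868]
tool_rot: [0.612, 0.791, 0.0, -0.001]
ft_force: [-0.2, -0.1, -0.3]
grip_width: 0.0196
```

```bash
python3 s3.py w8; python3 sf.py
```

```text
tcp [ 0.4857 -0.1297  0.1856] stand X,Y -0.0015 -0.1401
0.022 -0.2 19 [-0.0122  0.009 ] [-0.1912 -0.19  ] [0.0238 0.0254 0.0267]
0.022 -0.19 170 [-0.0124  0.0103] [-0.1896 -0.1806] [0.0245 0.0259 0.0277]
0.022 -0.18 183 [-0.0123  0.0102] [-0.1798 -0.1701] [0.0244 0.0256 0.0269]
0.022 -0.17 180 [-0.0122  0.0113] [-0.17   -0.1602] [0.024  0.0256 0.027 ]
0.022 -0.16 195 [-0.0121  0.0112] [-0.1599 -0.1503] [0.024  0.0257 0.027 ]
0.022 -0.15 196 [-0.012  0.011] [-0.1497 -0.1403] [0.0243 0.0257 0.0272]
0.022 -0.14 197 [-0.012   0.0109] [-0.1395 -0.1304] [0.0242 0.0255 0.0271]
0.022 -0.13 197 [-0.0119  0.0108] [-0.1296 -0.1205] [0.0242 0.0257 0.0271]
0.022 -0.12 259 [-0.022   0.0209] [-0.1197 -0.11  ] [0.025  0.0473 0.0489]
0.022 -0.11 394 [-0.0217  0.0205] [-0.1095 -0.1003] [0.0353 0.0368 0.0467]
0.022 -0.1 58 [-0.0226  0.0214] [-0.0994 -0.0904] [0.0348 0.0363 0.0383]
0.022 -0.07 31 [-0.0221  0.0209] [-0.0666 -0.0608] [0.0355 0.0367 0.0379]
0.022 -0.06 327 [-0.022   0.0208] [-0.0599 -0.0503] [0.0353 0.0368 0.0382]
0.022 -0.05 467 [-0.0217  0.0215] [-0.0494 -0.04  ] [0.0351 0.0367 0.0383]
0
[... 596 characters left out ...]

0.056 -0.02 671 [-0.0212  0.0208] [-0.0199 -0.0101] [0.0714 0.0855 0.0903]
0.056 -0.01 776 [-0.0249  0.0234] [-0.0099 -0.0013] [0.0708 0.0888 0.0934]
0.056 0.0 640 [-0.0204  0.0189] [0.0007 0.0099] [0.0726 0.0855 0.0892]
0.056 0.01 740 [-0.0255  0.0253] [0.0101 0.0199] [0.0594 0.0859 0.0895]
0.056 0.02 286 [-0.0279  0.0273] [0.0201 0.0278] [0.0587 0.0628 0.0883]
push_lip 0.9 [317. 167.] [ 0.4812 -0.1061  0.048 ] stand -0.0001 -0.1161
knob_top 0.79 [315. 127.] [ 0.4696 -0.0673  0.092 ] stand -0.0016 -0.0757
tail_cup 0.94 [316.  53.] [ 0.4549 -0.0074  0.068 ] stand -0.001 -0.014
t 14.47 stand X -0.0014 Y -0.1405 z 0.1848 | F x -0.4 y 0.3 z 0.7 Mz -0.06| yaw 104.5 q6 -0.737 w 0.0392 tilt 0.005
```

View pics/w8.png

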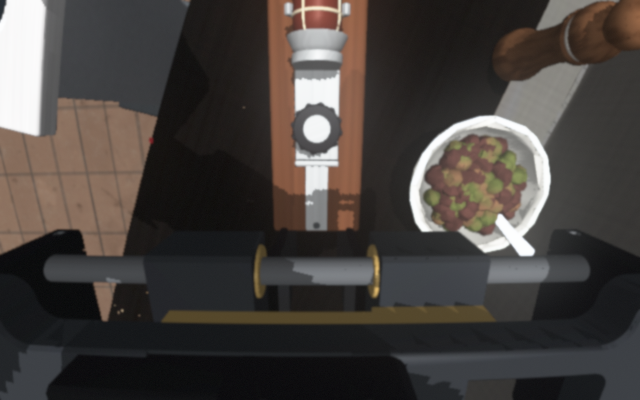

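```bash
python3 go.py .4709 -.0679 .13 210
```

```text
t=14.47 pos [ 0.486  -0.13    0.1848] | tx 6.37 ty 0.11 tz 5.50  dist 8.4cm | rx 0.001 ry -0.005 rz -1.841 (106 deg)
```

Request:
{"fn": "send_rows", "kwargs": {
  "deltas": [
    {"tx": 1.5,"ty": 0,"tz": 0,"rx": 0,"ry": 0,"rz": -0.12},
    {"tx": 3,"ty": 0,"tz": 1,"rx": 0,"ry": 0,"rz": -0.24},
    {"tx": 4.5,"ty": 0,"tz": 2,"rx": 0,"ry": 0,"rz": -0.36},
    {"tx": 6,"ty": 0.1,"tz": 3,"rx": 0,"ry": 0,"rz": -0.48},
    {"tx": 6.4,"ty": 0.1,"tz": 4,"rx": 0,"ry": 0,"rz": -0.6}
  ],
  "claw": 6.5
}}

```text
time: 14.88
position: [0.4702, -0.0662, 0.145]
tool_rot: [0.348, 0.937, 0.0, -0.002]
ft_force: [-0.3, -0.1, -0.9]
grip_width: 0.0635
```

Request:
{"fn": "send_rows", "kwargs": {
  "deltas": [
    {"tx": 0,"ty": 0,"tz": 0,"rx": 0,"ry": 0,"rz": -0.12},
    {"tx": 0,"ty": 0,"tz": 0,"rx": 0,"ry": 0,"rz": -0.24},
    {"tx": 0,"ty": 0,"tz": 0,"rx": 0,"ry": 0,"rz": -0.36},
    {"tx": 0,"ty": 0,"tz": 0,"rx": 0,"ry": 0,"rz": -0.48},
    {"tx": 0,"ty": 0,"tz": 0,"rx": 0,"ry": 0,"rz": -0.6}
  ]
}}

```text
time: 15.3
position: [0.4714, -0.0681, 0.1454]
tool_rot: [0.056, 0.998, 0.001, -0.001]
ft_force: [0.4, 0.8, -0.3]
grip_width: 0.0651
```

Request:
{"fn": "send_rows", "kwargs": {
  "deltas": [
    {"tx": 0,"ty": 0,"tz": 0,"rx": 0,"ry": 0,"rz": -0.12},
    {"tx": 0,"ty": 0,"tz": 0,"rx": 0,"ry": 0,"rz": -0.24},
    {"tx": 0,"ty": 0,"tz": 0,"rx": 0,"ry": 0,"rz": -0.36},
    {"tx": 0,"ty": 0,"tz": 0,"rx": 0,"ry": 0,"rz": -0.48},
    {"tx": 0,"ty": 0,"tz": 0,"rx": 0,"ry": 0,"rz": -0.6}
  ]
}}

```text
time: 15.72
position: [0.4714, -0.0682, 0.1454]
tool_rot: [-0.242, 0.97, 0.001, -0.001]
ft_force: [0.3, -1.1, 0.2]
grip_width: 0.0649
```

```bash
python3 s3.py w9 | egrep 'tcp|^0.056|knob'; python3 sf.py;  python3 go.py .4709 -.0679 .074 210
```

```text
tcp [ 0.4715 -0.0683  0.1454] stand X,Y -0.0001 -0.0771
0.056 -0.1 409 [-0.0162  0.0145] [-0.0985 -0.0901] [0.0688 0.0911 0.0926]
0.056 -0.09 745 [-0.0217  0.0185] [-0.0899 -0.0801] [0.0671 0.0917 0.0935]
0.056 -0.08 768 [-0.0225  0.0187] [-0.0799 -0.0702] [0.0705 0.092  0.0935]
0.056 -0.07 587 [-0.0196  0.0171] [-0.0699 -0.0603] [0.0713 0.0916 0.0932]
0.056 -0.06 102 [-0.0106  0.0102] [-0.06   -0.0562] [0.0735 0.0908 0.0922]
0.056 -0.03 495 [-0.0227  0.019 ] [-0.0235 -0.0202] [0.0567 0.0727 0.089 ]
0.056 -0.02 485 [-0.0227  0.0046] [-0.0199 -0.0101] [0.0632 0.0855 0.0902]
0.056 -0.01 627 [-0.0257  0.0096] [-0.0099 -0.0016] [0.0656 0.0888 0.0938]
0.056 0.0 535 [-0.0212  0.0168] [0.0015 0.0099] [0.0693 0.0855 0.0889]
0.056 0.01 578 [-0.027   0.0181] [0.0101 0.0199] [0.0583 0.0849 0.0895]
0.056 0.02 342 [-0.0287  0.0216] [0.0201 0.0299] [0.0577 0.0782 0.0865]
0.056 0.03 197 [-0.0213 -0.0118] [0.0301 0.0399] [0.066  0.0793 0.0851]
0.056 0.04 150 [-0.0219 -0.0134] [0.0401 0.0498] [0.0647 0.0784 0.0842]
0.056 0.05 123 [-0.0213 -0.0151] [0.0503 0.0599] [0.0665 0.0766 0.0819]
0.056 0.06 100 [-0.0218 -0.0166] [0.0602 0.0693] [0.0634 0.0748 0.0801]
0.056 0.07 59 [-0.0209 -0.0179] [0.0708 0.0798] [0.0659 0.0738 0.0771]
0.056 0.08 33 [-0.0208 -0.0193] [0.0801 0.0892] [0.0643 0.0711 0.0749]
0.056 0.09 22 [-0.0221 -0.0197] [0.0903 0.099 ] [0.0606 0.0667 0.0708]
0.056 0.1 68 [-0.0276 -0.0193] [0.1013 0.11  ] [0.0569 0.0617 0.0757]
0.056 0.11 132 [-0.028  -0.0172] [0.1102 0.1198] [0.0572 0.0621 0.0779]
0.056 0.12 48 [-0.0217 -0.0167] [0.1201 0.1267] [0.0604 0.072  0.0791]
knob_top 0.74 [319. 214.] [ 0.4705 -0.0676  0.092 ] stand -0.0009 -0.0762
t 15.97 stand X 0.0002 Y -0.0772 z 0.1459 | F x -0.0 y 0.5 z -1.1 Mz -0.03| yaw -152.5 q6 -2.429 w 0.0650 tilt 0.002
t=15.97 pos [ 0.4718 -0.0683  0.1459] | tx 0.05 ty 0.07 tz 7.19  dist 7.2cm | rx 0.001 ry -0.001 rz -0.044 (3 deg)
```

View pics/w9.png

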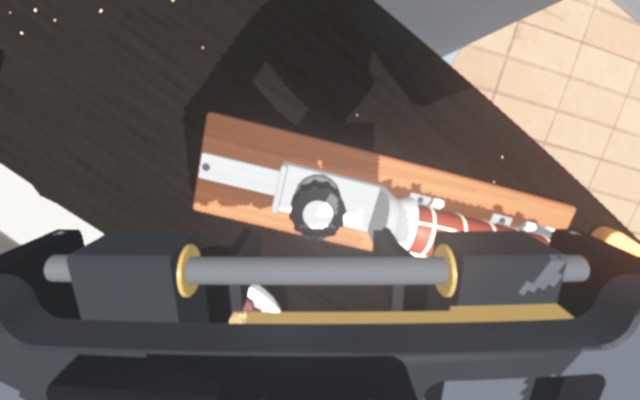

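```bash
python3 go.py .4705 -.0686 .074 207.5
```

```text
t=15.97 pos [ 0.4718 -0.0683  0.1459] | tx 0.12 ty 0.03 tz 7.19  dist 7.2cm | rx 0.001 ry -0.001 rz -0.000 (0 deg)
```

Request:
{"fn": "send_rows", "kwargs": {
  "deltas": [
    {"tx": 0.1,"ty": 0,"tz": 2,"rx": 0,"ry": 0,"rz": 0},
    {"tx": 0.1,"ty": 0,"tz": 4,"rx": 0,"ry": 0,"rz": 0},
    {"tx": 0.1,"ty": 0,"tz": 5.5,"rx": 0,"ry": 0,"rz": 0},
    {"tx": 0.1,"ty": 0,"tz": 6.7,"rx": 0,"ry": 0,"rz": 0},
    {"tx": 0.1,"ty": 0,"tz": 7.1,"rx": 0,"ry": 0,"rz": 0}
  ]
}}

```text
time: 16.38
position: [0.4702, -0.0686, 0.0739]
tool_rot: [-0.238, 0.971, 0.001, -0.001]
ft_force: [-1.0, 0.7, 0.1]
grip_width: 0.0648
```

Request:
{"fn": "send_rows", "kwargs": {
  "deltas": [
    {"tx": 0,"ty": 0,"tz": 0,"rx": 0,"ry": 0,"rz": 0},
    {"tx": 0,"ty": 0,"tz": 0,"rx": 0,"ry": 0,"rz": 0},
    {"tx": 0,"ty": 0,"tz": 0,"rx": 0,"ry": 0,"rz": 0},
    {"tx": 0,"ty": 0,"tz": 0,"rx": 0,"ry": 0,"rz": 0},
    {"tx": 0,"ty": 0,"tz": 0,"rx": 0,"ry": 0,"rz": 0}
  ],
  "claw": 3.8,
  "squeeze": 30
}}

```text
time: 16.8
position: [0.4714, -0.0688, 0.0762]
tool_rot: [-0.239, 0.971, -0.0, 0.0]
ft_force: [1.0, 1.1, 0.4]
grip_width: 0.0431
```

```bash
python3 sf.py
```

```text
t 16.80 stand X -0.0003 Y -0.0775 z 0.0762 | F x 1.2 y 0.8 z 0.4 Mz -0.05| yaw -152.4 q6 -2.433 w 0.0431 tilt 0.001
```

Request:
{"fn": "send_rows", "kwargs": {
  "deltas": [
    {"tx": 0,"ty": 0,"tz": 0,"rx": 0,"ry": 0,"rz": 0},
    {"tx": 0,"ty": 0,"tz": 0.2,"rx": 0,"ry": 0,"rz": 0},
    {"tx": 0,"ty": 0,"tz": 0.4,"rx": 0,"ry": 0,"rz": 0}
  ]
}}

```text
time: 17.05
position: [0.4714, -0.0688, 0.0718]
tool_rot: [-0.239, 0.971, -0.0, 0.0]
ft_force: [-1.6, 1.3, 9.7]
grip_width: 0.043
```

```bash
python3 sf.py
```

```text
t 17.05 stand X -0.0003 Y -0.0776 z 0.0718 | F x -1.3 y 1.7 z 9.7 Mz -0.01| yaw -152.4 q6 -2.433 w 0.0430 tilt 0.001
```

Request:
{"fn": "send_rows", "kwargs": {
  "deltas": [
    {"tx": 0,"ty": 0,"tz": 0.15,"rx": 0,"ry": 0,"rz": 0.06},
    {"tx": 0,"ty": 0,"tz": 0.2,"rx": 0,"ry": 0,"rz": 0.14},
    {"tx": 0,"ty": 0,"tz": 0.25,"rx": 0,"ry": 0,"rz": 0.22},
    {"tx": 0,"ty": 0,"tz": 0.3,"rx": 0,"ry": 0,"rz": 0.3}
  ]
}}

```text
time: 17.38
position: [0.4719, -0.0694, 0.0701]
tool_rot: [-0.09, 0.996, -0.001, 0.001]
ft_force: [-2.8, 0.5, 18.4]
grip_width: 0.0432
```

```bash
python3 sf.py
```

```text
t 17.38 stand X 0.0000 Y -0.0783 z 0.0701 | F x -2.6 y 1.2 z 18.4 Mz 0.13| yaw -169.7 q6 -2.130 w 0.0432 tilt 0.002
```

Request:
{"fn": "send_rows", "kwargs": {
  "deltas": [
    {"tx": 0,"ty": 0,"tz": 0,"rx": 0,"ry": 0,"rz": 0.1},
    {"tx": 0,"ty": 0,"tz": 0,"rx": 0,"ry": 0,"rz": 0.2},
    {"tx": 0,"ty": 0,"tz": 0,"rx": 0,"ry": 0,"rz": 0.3},
    {"tx": 0,"ty": 0,"tz": 0,"rx": 0,"ry": 0,"rz": 0.4}
  ]
}}

```text
time: 17.72
position: [0.4718, -0.0699, 0.0694]
tool_rot: [0.11, 0.994, -0.001, 0.001]
ft_force: [-1.8, -2.3, 6.9]
grip_width: 0.0432
```

```bash
python3 sf.py
```

```text
t 17.72 stand X -0.0002 Y -0.0787 z 0.0694 | F x -2.3 y -1.8 z 6.9 Mz 0.06| yaw 167.3 q6 -1.729 w 0.0432 tilt 0.002
```

Request:
{"fn": "send_rows", "kwargs": {
  "deltas": [
    {"tx": 0,"ty": 0,"tz": 0.15,"rx": 0,"ry": 0,"rz": 0.08},
    {"tx": 0,"ty": 0,"tz": 0.2,"rx": 0,"ry": 0,"rz": 0.16},
    {"tx": 0,"ty": 0,"tz": 0.25,"rx": 0,"ry": 0,"rz": 0.24}
  ]
}}

```text
time: 17.97
position: [0.4719, -0.0703, 0.0678]
tool_rot: [0.228, 0.974, -0.001, 0.001]
ft_force: [-4.5, -3.5, 20.9]
grip_width: 0.0426
```

```bash
python3 sf.py
```

```text
t 17.97 stand X -0.0002 Y -0.0791 z 0.0678 | F x -5.3 y -2.3 z 20.9 Mz 0.10| yaw 153.7 q6 -1.490 w 0.0426 tilt 0.003
```

Request:
{"fn": "send_rows", "kwargs": {
  "deltas": [
    {"tx": 0.06,"ty": 0.07,"tz": 0.02,"rx": 0,"ry": 0,"rz": 0.06},
    {"tx": 0.13,"ty": 0.15,"tz": 0.05,"rx": 0,"ry": 0,"rz": 0.12},
    {"tx": 0.13,"ty": 0.15,"tz": 0.07,"rx": 0,"ry": 0,"rz": 0.18}
  ]
}}

```text
time: 18.22
position: [0.4713, -0.0689, 0.0673]
tool_rot: [0.313, 0.95, -0.002, 0.002]
ft_force: [-5.1, -6.6, 19.1]
grip_width: 0.0435
```

```bash
python3 sf.py
```

```text
t 18.22 stand X -0.0004 Y -0.0777 z 0.0673 | F x -6.5 y -5.1 z 19.1 Mz 0.11| yaw 143.5 q6 -1.307 w 0.0435 tilt 0.004
```

Request:
{"fn": "send_rows", "kwargs": {
  "deltas": [
    {"tx": 0.07,"ty": 0,"tz": 0.04,"rx": 0,"ry": 0,"rz": 0.1},
    {"tx": 0.14,"ty": 0,"tz": 0.07,"rx": 0,"ry": 0,"rz": 0.2},
    {"tx": 0.14,"ty": 0,"tz": 0.11,"rx": 0,"ry": 0,"rz": 0.3}
  ]
}}

```text
time: 18.47
position: [0.4708, -0.069, 0.0662]
tool_rot: [0.452, 0.892, -0.002, 0.003]
ft_force: [-4.4, -8.1, 17.8]
grip_width: 0.0433
```

```bash
python3 sf.py
```

```text
t 18.47 stand X -0.0009 Y -0.0776 z 0.0662 | F x -6.3 y -6.8 z 17.8 Mz 0.12| yaw 126.2 q6 -1.005 w 0.0433 tilt 0.006
```

Request:
{"fn": "send_rows", "kwargs": {
  "deltas": [
    {"tx": 0,"ty": 0,"tz": 0.04,"rx": 0,"ry": 0,"rz": 0.1},
    {"tx": 0,"ty": 0,"tz": 0.07,"rx": 0,"ry": 0,"rz": 0.2},
    {"tx": 0,"ty": 0,"tz": 0.11,"rx": 0,"ry": 0,"rz": 0.3},
    {"tx": 0,"ty": 0,"tz": 0.14,"rx": 0,"ry": 0,"rz": 0.4}
  ],
  "squeeze": 45
}}

```text
time: 18.8
position: [0.4702, -0.0691, 0.0642]
tool_rot: [0.621, 0.784, -0.001, 0.002]
ft_force: [-5.4, -10.2, 12.2]
grip_width: 0.0425
```

```bash
python3 sf.py
```

```text
t 18.80 stand X -0.0015 Y -0.0775 z 0.0642 | F x -7.8 y -8.5 z 12.2 Mz 0.05| yaw 103.3 q6 -0.604 w 0.0425 tilt 0.005
```

Request:
{"fn": "send_rows", "kwargs": {
  "deltas": [
    {"tx": 0,"ty": 0,"tz": 0.02,"rx": 0,"ry": 0,"rz": 0.1},
    {"tx": 0,"ty": 0,"tz": 0.05,"rx": 0,"ry": 0,"rz": 0.2},
    {"tx": 0,"ty": 0,"tz": 0.05,"rx": 0,"ry": 0,"rz": 0.3}
  ]
}}

```text
time: 19.05
position: [0.4698, -0.069, 0.0636]
tool_rot: [0.731, 0.682, -0.001, 0.002]
ft_force: [-6.4, -11.3, 14.9]
grip_width: 0.043
```

```bash
python3 sf.py
```

```text
t 19.05 stand X -0.0019 Y -0.0774 z 0.0636 | F x -9.0 y -9.3 z 14.9 Mz 0.09| yaw 86.1 q6 -0.304 w 0.0430 tilt 0.005
```

Request:
{"fn": "send_rows", "kwargs": {
  "deltas": [
    {"tx": -0.05,"ty": -0.1,"tz": 0,"rx": 0,"ry": 0,"rz": 0.1},
    {"tx": -0.05,"ty": -0.14,"tz": 0,"rx": 0,"ry": 0,"rz": 0.2},
    {"tx": -0.05,"ty": -0.14,"tz": 0,"rx": 0,"ry": 0,"rz": 0.3},
    {"tx": -0.05,"ty": -0.14,"tz": 0,"rx": 0,"ry": 0,"rz": 0.4}
  ]
}}

```text
time: 19.38
position: [0.4692, -0.069, 0.0638]
tool_rot: [0.852, 0.523, -0.0, 0.002]
ft_force: [-4.0, -7.7, 12.9]
grip_width: 0.0428
```

```bash
python3 sf.py
```

```text
t 19.38 stand X -0.0025 Y -0.0772 z 0.0638 | F x -5.8 y -6.5 z 12.9 Mz 0.07| yaw 63.1 q6 0.094 w 0.0428 tilt 0.005
```

Request:
{"fn": "send_rows", "kwargs": {
  "deltas": [
    {"tx": 0,"ty": 0,"tz": 0,"rx": 0,"ry": 0,"rz": 0},
    {"tx": 0,"ty": 0,"tz": 0,"rx": 0,"ry": 0,"rz": 0.1},
    {"tx": 0,"ty": 0,"tz": 0,"rx": 0,"ry": 0,"rz": 0.2},
    {"tx": 0,"ty": 0,"tz": 0,"rx": 0,"ry": 0,"rz": 0.3},
    {"tx": 0,"ty": 0,"tz": 0,"rx": 0,"ry": 0,"rz": 0.4}
  ],
  "squeeze": 60
}}

```text
time: 19.8
position: [0.4686, -0.0689, 0.0637]
tool_rot: [0.939, 0.345, -0.0, 0.002]
ft_force: [-3.2, -6.1, 14.6]
grip_width: 0.0428
```

```bash
python3 sf.py; python3 -c "
from h import *
o=robot.get_obs(); print(np.round(o['moment'],2),np.round(o['joint_torque'],2))"
```

```text
t 19.80 stand X -0.0031 Y -0.0770 z 0.0637 | F x -4.6 y -5.1 z 14.6 Mz 1.07| yaw 40.3 q6 0.492 w 0.0428 tilt 0.004
[-0.91  0.95  1.07] [  2.47 -30.92  -6.46   2.06  -0.71   0.22]
```

Request:
{"fn": "send_rows", "kwargs": {
  "deltas": [
    {"tx": 0,"ty": 0,"tz": 0,"rx": 0,"ry": 0,"rz": 0.1},
    {"tx": 0,"ty": 0,"tz": 0,"rx": 0,"ry": 0,"rz": 0.2},
    {"tx": 0,"ty": 0,"tz": 0,"rx": 0,"ry": 0,"rz": 0.2}
  ]
}}

```text
time: 20.05
position: [0.4692, -0.0685, 0.0632]
tool_rot: [0.969, 0.248, 0.001, 0.002]
ft_force: [-2.8, -7.5, 7.2]
grip_width: 0.0427
```

```bash
python3 sf.py
```

```text
t 20.05 stand X -0.0024 Y -0.0767 z 0.0632 | F x -4.6 y -6.5 z 7.2 Mz -0.47| yaw 28.7 q6 0.693 w 0.0427 tilt 0.004
```

Request:
{"fn": "send_rows", "kwargs": {
  "deltas": [
    {"tx": 0,"ty": 0,"tz": 0,"rx": 0,"ry": 0,"rz": 0},
    {"tx": 0,"ty": 0,"tz": 0,"rx": 0,"ry": 0,"rz": 0},
    {"tx": 0,"ty": 0,"tz": 0,"rx": 0,"ry": 0,"rz": 0},
    {"tx": 0,"ty": 0,"tz": 0,"rx": 0,"ry": 0,"rz": 0},
    {"tx": 0,"ty": 0,"tz": 0,"rx": 0,"ry": 0,"rz": 0}
  ],
  "claw": 6.5
}}

```text
time: 20.47
position: [0.4681, -0.0664, 0.0621]
tool_rot: [0.968, 0.249, -0.0, -0.0]
ft_force: [-0.5, 0.7, 0.5]
grip_width: 0.0634
```

Request:
{"fn": "send_rows", "kwargs": {
  "deltas": [
    {"tx": 0,"ty": 0,"tz": -2,"rx": 0,"ry": 0,"rz": 0},
    {"tx": 0,"ty": 0,"tz": -5,"rx": 0,"ry": 0,"rz": 0},
    {"tx": 0,"ty": 0,"tz": -8,"rx": 0,"ry": 0,"rz": 0},
    {"tx": 0,"ty": 0,"tz": -10,"rx": 0,"ry": 0,"rz": 0},
    {"tx": 0,"ty": 0,"tz": -10,"rx": 0,"ry": 0,"rz": 0}
  ]
}}

```text
time: 20.88
position: [0.4709, -0.0673, 0.1659]
tool_rot: [0.968, 0.25, 0.003, 0.002]
ft_force: [-0.0, -0.2, -0.6]
grip_width: 0.0652
```

```bash
python3 sf.py; python3 s3.py w10 | egrep 'tcp|^0.056|knob|lip|tail'; python3 sf.py
```

```text
t 20.88 stand X -0.0004 Y -0.0760 z 0.1659 | F x -0.1 y -0.2 z -0.6 Mz 0.08| yaw 28.9 q6 0.689 w 0.0652 tilt 0.009
tcp [ 0.4697 -0.0669  0.1641] stand X,Y -0.0015 -0.0753
0.056 -0.1 240 [-0.0141  0.0168] [-0.0979 -0.0901] [0.065  0.0786 0.0802]
0.056 -0.09 529 [-0.0194  0.0211] [-0.0899 -0.0801] [0.0631 0.079  0.0808]
0.056 -0.08 594 [-0.0203  0.0212] [-0.0799 -0.0701] [0.0612 0.0792 0.0808]
0.056 -0.07 501 [-0.0174  0.0199] [-0.0699 -0.0601] [0.0608 0.0787 0.0803]
0.056 -0.06 115 [-0.0094  0.013 ] [-0.0599 -0.0556] [0.0573 0.0778 0.0801]
0.056 -0.03 412 [-0.0203  0.0218] [-0.0233 -0.0201] [0.0571 0.0793 0.0896]
0.056 -0.02 612 [-0.019   0.0218] [-0.0199 -0.0101] [0.0651 0.0854 0.0899]
0.056 -0.01 708 [-0.0224  0.0249] [-0.0099 -0.0011] [0.0687 0.0881 0.0932]
0.056 0.0 560 [-0.018   0.0204] [0.0009 0.0099] [0.0693 0.0852 0.0887]
0.056 0.01 618 [-0.0197  0.0262] [0.0101 0.0199] [0.059  0.0857 0.0894]
0.056 0.02 693 [-0.0264  0.0272] [0.0201 0.0299] [0.0586 0.0843 0.0889]
0.056 0.03 584 [-0.0181  0.0203] [0.0301 0.0399] [0.0694 0.0859 0.089 ]
0.056 0.04 598 [-0.0189  0.0207] [0.0401 0.
[... 519 characters left out ...]
0844 0.0888]
0.056 0.12 597 [-0.0186  0.021 ] [0.1201 0.1298] [0.067  0.0861 0.0894]
0.056 0.13 647 [-0.0244  0.0248] [0.1302 0.1399] [0.0592 0.0847 0.0937]
0.056 0.14 628 [-0.022   0.0216] [0.1401 0.1496] [0.0582 0.0778 0.0922]
0.056 0.15 686 [-0.0193  0.0222] [0.1511 0.1598] [0.064  0.0849 0.0899]
0.056 0.16 16 [-0.0174  0.0186] [0.1601 0.1613] [0.0775 0.0859 0.0885]
push_lip 0.95 [356. 207.] [ 0.4805 -0.1062  0.048 ] stand -0.0008 -0.116
knob_top 0.9 [318. 202.] [ 0.4771 -0.0654  0.092 ] stand 0.006 -0.0757
tail_cup 0.93 [246. 184.] [ 0.4556 -0.0055  0.068 ] stand 0.0002 -0.0123
t 21.13 stand X -0.0037 Y -0.0739 z 0.1610 | F x 0.4 y 0.3 z 0.3 Mz 0.04| yaw 28.9 q6 0.689 w 0.0651 tilt 0.003
```

View pics/w10.png

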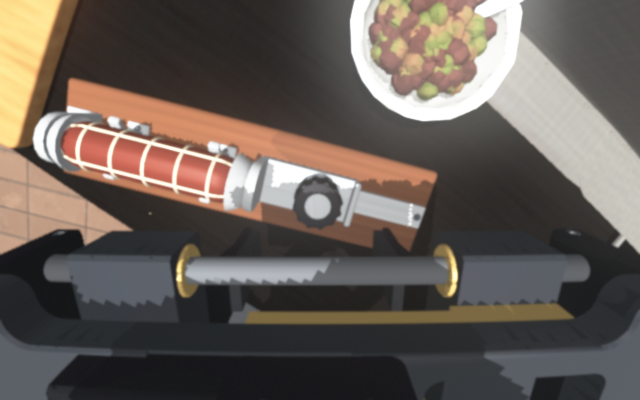

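```bash
python3 go.py .4711 -.0683 .0635 28.9
```

```text
t=21.13 pos [ 0.4672 -0.0661  0.161 ] | tx 0.26 ty 0.41 tz 9.75  dist 9.8cm | rx -0.003 ry 0.002 rz -0.000 (0 deg)
```

Request:
{"fn": "send_rows", "kwargs": {
  "deltas": [
    {"tx": 0.2,"ty": 0.3,"tz": 1,"rx": 0,"ry": 0,"rz": 0},
    {"tx": 0.2,"ty": 0.3,"tz": 3.5,"rx": 0,"ry": 0,"rz": 0},
    {"tx": 0.2,"ty": 0.3,"tz": 6,"rx": 0,"ry": 0,"rz": 0},
    {"tx": 0.2,"ty": 0.3,"tz": 8,"rx": 0,"ry": 0,"rz": 0},
    {"tx": 0.2,"ty": 0.3,"tz": 8.3,"rx": 0,"ry": 0,"rz": 0}
  ]
}}

```text
time: 21.55
position: [0.4687, -0.0674, 0.0752]
tool_rot: [0.968, 0.249, -0.004, -0.003]
ft_force: [-0.2, -0.1, -0.1]
grip_width: 0.0651
```

```bash
python3 sf.py; python3 go.py .4711 -.0683 .0635 28.9
```

```text
t 21.55 stand X -0.0025 Y -0.0755 z 0.0752 | F x -0.3 y -0.1 z -0.1 Mz -0.01| yaw 28.8 q6 0.688 w 0.0651 tilt 0.009
t=21.55 pos [ 0.4687 -0.0674  0.0752] | tx 0.17 ty 0.20 tz 1.16  dist 1.2cm | rx -0.007 ry 0.006 rz -0.001 (1 deg)
```

Request:
{"fn": "send_rows", "kwargs": {
  "deltas": [
    {"tx": 0.1,"ty": 0.1,"tz": 0.8,"rx": 0,"ry": 0,"rz": 0},
    {"tx": 0.1,"ty": 0.1,"tz": 1.2,"rx": 0,"ry": 0,"rz": 0},
    {"tx": 0.1,"ty": 0.1,"tz": 1.2,"rx": 0,"ry": 0,"rz": 0},
    {"tx": 0.1,"ty": 0.1,"tz": 1.2,"rx": 0,"ry": 0,"rz": 0}
  ]
}}

```text
time: 21.88
position: [0.4732, -0.0688, 0.0676]
tool_rot: [0.968, 0.249, 0.0, 0.0]
ft_force: [1.0, -0.3, -0.6]
grip_width: 0.0653
```

Request:
{"fn": "send_rows", "kwargs": {
  "deltas": [
    {"tx": 0,"ty": 0,"tz": 0,"rx": 0,"ry": 0,"rz": 0},
    {"tx": 0,"ty": 0,"tz": 0,"rx": 0,"ry": 0,"rz": 0},
    {"tx": 0,"ty": 0,"tz": 0,"rx": 0,"ry": 0,"rz": 0},
    {"tx": 0,"ty": 0,"tz": 0,"rx": 0,"ry": 0,"rz": 0},
    {"tx": 0,"ty": 0,"tz": 0,"rx": 0,"ry": 0,"rz": 0}
  ],
  "claw": 3.8,
  "squeeze": 60
}}

```text
time: 22.3
position: [0.4721, -0.0676, 0.0677]
tool_rot: [0.969, 0.249, -0.0, -0.001]
ft_force: [-0.8, 3.0, 3.3]
grip_width: 0.0422
```

Request:
{"fn": "send_rows", "kwargs": {
  "deltas": [
    {"tx": 0,"ty": 0,"tz": 0,"rx": 0,"ry": 0,"rz": 0.06},
    {"tx": 0,"ty": 0,"tz": 0,"rx": 0,"ry": 0,"rz": 0.12}
  ]
}}

```text
time: 22.47
position: [0.4721, -0.0679, 0.0676]
tool_rot: [0.982, 0.19, -0.001, -0.001]
ft_force: [-0.6, 2.4, 2.1]
grip_width: 0.0427
```

```bash
python3 sf.py
```

```text
t 22.47 stand X 0.0006 Y -0.0768 z 0.0676 | F x -0.0 y 2.5 z 2.1 Mz 0.25| yaw 21.9 q6 0.810 w 0.0427 tilt 0.002
```

Request:
{"fn": "send_rows", "kwargs": {
  "deltas": [
    {"tx": 0,"ty": 0,"tz": 0,"rx": 0,"ry": 0,"rz": 0.1},
    {"tx": 0,"ty": 0,"tz": 0,"rx": 0,"ry": 0,"rz": 0.2}
  ]
}}

```text
time: 22.63
position: [0.4722, -0.0683, 0.0672]
tool_rot: [0.996, 0.091, -0.001, -0.0]
ft_force: [0.6, 1.1, -3.9]
grip_width: 0.0421
```

```bash
python3 sf.py
```

```text
t 22.63 stand X 0.0006 Y -0.0773 z 0.0672 | F x 0.9 y 0.9 z -3.9 Mz 0.31| yaw 10.4 q6 1.012 w 0.0421 tilt 0.001
```

Request:
{"fn": "send_rows", "kwargs": {
  "deltas": [
    {"tx": 0,"ty": 0,"tz": 0,"rx": 0,"ry": 0,"rz": 0.1},
    {"tx": 0,"ty": 0,"tz": 0,"rx": 0,"ry": 0,"rz": 0.2}
  ]
}}

```text
time: 22.8
position: [0.4723, -0.0687, 0.067]
tool_rot: [1.0, -0.009, -0.001, 0.0]
ft_force: [-0.1, -0.1, -4.5]
grip_width: 0.0425
```

```bash
python3 sf.py
```

```text
t 22.80 stand X 0.0006 Y -0.0777 z 0.0670 | F x -0.1 y -0.0 z -4.5 Mz 0.60| yaw -1.0 q6 1.211 w 0.0425 tilt 0.001
```

Request:
{"fn": "send_rows", "kwargs": {
  "deltas": [
    {"tx": 0,"ty": 0,"tz": 0.05,"rx": 0,"ry": 0,"rz": 0.1},
    {"tx": 0,"ty": 0,"tz": 0.08,"rx": 0,"ry": 0,"rz": 0.2}
  ]
}}

```text
time: 22.97
position: [0.4726, -0.0691, 0.0675]
tool_rot: [0.994, -0.109, -0.0, 0.001]
ft_force: [-3.1, -2.8, 15.3]
grip_width: 0.0424
```

```bash
python3 sf.py
```

```text
t 22.97 stand X 0.0008 Y -0.0781 z 0.0675 | F x -3.7 y -2.0 z 15.3 Mz 0.01| yaw -12.6 q6 1.413 w 0.0424 tilt 0.001
```

Request:
{"fn": "send_rows", "kwargs": {
  "deltas": [
    {"tx": 0,"ty": 0,"tz": 0.03,"rx": 0,"ry": 0,"rz": 0.1},
    {"tx": 0,"ty": 0,"tz": 0.05,"rx": 0,"ry": 0,"rz": 0.2}
  ]
}}

```text
time: 23.13
position: [0.4725, -0.0695, 0.0676]
tool_rot: [0.978, -0.208, 0.0, 0.001]
ft_force: [-4.4, -3.9, 15.8]
grip_width: 0.0427
```

```bash
python3 sf.py
```

```text
t 23.13 stand X 0.0006 Y -0.0785 z 0.0676 | F x -5.2 y -2.7 z 15.8 Mz 0.05| yaw -24.0 q6 1.613 w 0.0427 tilt 0.002
```

Request:
{"fn": "send_rows", "kwargs": {
  "deltas": [
    {"tx": 0,"ty": 0,"tz": 0,"rx": 0,"ry": 0,"rz": 0},
    {"tx": 0,"ty": 0,"tz": 0,"rx": 0,"ry": 0,"rz": 0},
    {"tx": 0,"ty": 0,"tz": 0,"rx": 0,"ry": 0,"rz": 0},
    {"tx": 0,"ty": 0,"tz": 0,"rx": 0,"ry": 0,"rz": 0},
    {"tx": 0,"ty": 0,"tz": 0,"rx": 0,"ry": 0,"rz": 0}
  ],
  "claw": 6.5
}}

```text
time: 23.55
position: [0.4729, -0.0687, 0.0659]
tool_rot: [0.978, -0.206, -0.0, 0.0]
ft_force: [-0.2, 0.3, -0.6]
grip_width: 0.0629
```

Request:
{"fn": "send_rows", "kwargs": {
  "deltas": [
    {"tx": 0,"ty": 0,"tz": -2,"rx": 0,"ry": 0,"rz": 0},
    {"tx": 0,"ty": 0,"tz": -5,"rx": 0,"ry": 0,"rz": 0},
    {"tx": 0,"ty": 0,"tz": -7.5,"rx": 0,"ry": 0,"rz": 0},
    {"tx": 0,"ty": 0,"tz": -8,"rx": 0,"ry": 0,"rz": 0},
    {"tx": 0,"ty": 0,"tz": -8,"rx": 0,"ry": 0,"rz": 0}
  ]
}}

```text
time: 23.97
position: [0.4741, -0.069, 0.1475]
tool_rot: [0.978, -0.206, 0.002, 0.0]
ft_force: [-0.0, -0.2, -1.2]
grip_width: 0.0648
```

```bash
python3 sf.py; python3 s3.py w11 | egrep 'tcp|^0.056 -|knob|lip|tail'; python3 sf.py
```

```text
t 23.97 stand X 0.0022 Y -0.0784 z 0.1475 | F x -0.1 y -0.2 z -1.2 Mz -0.03| yaw -23.8 q6 1.608 w 0.0648 tilt 0.004
tcp [ 0.473  -0.0687  0.1462] stand X,Y 0.0013 -0.0778
0.056 -0.1 479 [-0.0139  0.0169] [-0.0994 -0.0901] [0.0584 0.0817 0.0836]
0.056 -0.09 683 [-0.0193  0.0201] [-0.0899 -0.0801] [0.0624 0.0826 0.0844]
0.056 -0.08 663 [-0.0208  0.0212] [-0.0799 -0.0701] [0.0662 0.0829 0.0845]
0.056 -0.07 493 [-0.0181  0.0191] [-0.0699 -0.0601] [0.0697 0.0825 0.0841]
0.056 -0.06 60 [-0.012   0.0108] [-0.0599 -0.0561] [0.0801 0.0819 0.0835]
0.056 -0.03 329 [-0.0153  0.0216] [-0.0241 -0.0219] [0.0563 0.0663 0.0862]
0.056 -0.01 82 [-0.0243  0.0254] [-0.0071 -0.0007] [0.0614 0.0758 0.0896]
push_lip 0.57 [354. 178.] [ 0.4802 -0.1071  0.048 ] stand -0.0013 -0.1169
knob_top 0.98 [321. 211.] [ 0.4764 -0.0737  0.092 ] stand 0.0033 -0.0835
tail_cup 0.97 [260. 255.] [ 0.4546 -0.006   0.068 ] stand -0.001 -0.0126
t 24.22 stand X 0.0002 Y -0.0771 z 0.1447 | F x -0.7 y -0.8 z -0.6 Mz 0.04| yaw -23.8 q6 1.608 w 0.0652 tilt 0.003
```

View pics/w11.png

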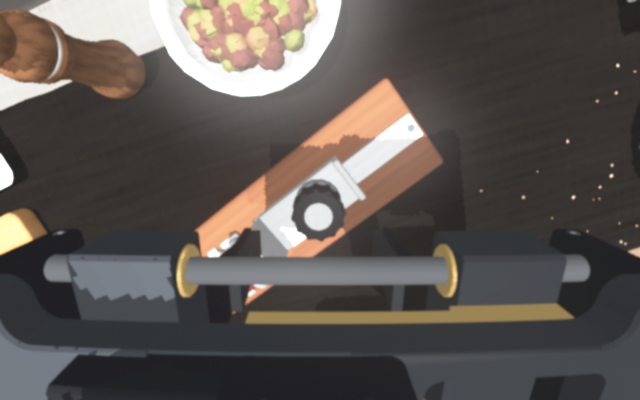

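```bash
python3 s3.py w12 | egrep 'tcp|^0.0.. -|knob'; python3 sf.py
```

```text
tcp [ 0.4719 -0.0683  0.1448] stand X,Y 0.0003 -0.0773
0.022 -0.2 43 [-0.0119  0.0109] [-0.1917 -0.19  ] [0.0236 0.0253 0.0268]
0.022 -0.19 301 [-0.0126  0.0112] [-0.1898 -0.18  ] [0.0239 0.026  0.0283]
0.022 -0.18 292 [-0.0128  0.0111] [-0.1799 -0.1701] [0.0242 0.0258 0.0272]
0.022 -0.17 282 [-0.0121  0.0111] [-0.1699 -0.1602] [0.0241 0.0257 0.0272]
0.022 -0.16 282 [-0.0124  0.011 ] [-0.1599 -0.1501] [0.0241 0.0256 0.027 ]
0.022 -0.15 280 [-0.0124  0.0113] [-0.1498 -0.1401] [0.0241 0.0256 0.027 ]
0.022 -0.14 275 [-0.0123  0.0114] [-0.1398 -0.1301] [0.0239 0.0255 0.0271]
0.022 -0.13 273 [-0.0121  0.0113] [-0.1298 -0.1201] [0.0239 0.0256 0.0269]
0.022 -0.12 480 [-0.0212  0.0215] [-0.1198 -0.1101] [0.0245 0.0469 0.0485]
0.022 -0.11 508 [-0.0216  0.0215] [-0.1099 -0.1001] [0.0295 0.0366 0.046 ]
0.022 -0.1 345 [-0.0216  0.0215] [-0.0999 -0.0902] [0.0273 0.0369 0.0466]
0.022 -0.09 105 [0.0144 0.0216] [-0.0898 -0.0803] [0.0253 0.0389 0.05  ]
0.022 -0.08 69 [0.0176 0.0217] [-0.0799 -0.0702] [0.0238 0.0367 0.044 ]
0.022 -0.07 84 [0.0152 0.0216] [-0.0697 -0.0604] [0.0224 0.0361 0.0406]
0.022 
[... 371 characters left out ...]
0.1 489 [-0.0139  0.0165] [-0.0995 -0.0901] [0.0588 0.0818 0.0838]
0.056 -0.09 697 [-0.0191  0.0202] [-0.0899 -0.0801] [0.0614 0.0826 0.0843]
0.056 -0.08 676 [-0.0206  0.0213] [-0.0799 -0.0702] [0.0647 0.0828 0.0844]
0.056 -0.07 497 [-0.0185  0.0191] [-0.07   -0.0602] [0.0697 0.0825 0.0841]
0.056 -0.06 63 [-0.0113  0.0113] [-0.0599 -0.0561] [0.0799 0.0821 0.0831]
0.056 -0.03 351 [-0.0159  0.0216] [-0.0241 -0.0227] [0.0562 0.0663 0.0863]
0.056 -0.01 92 [-0.024   0.0256] [-0.0079 -0.001 ] [0.0608 0.0746 0.0892]
knob_top 0.96 [320. 215.] [ 0.4734 -0.0716  0.092 ] stand 0.001 -0.0807
t 24.47 stand X 0.0009 Y -0.0776 z 0.1455 | F x 0.7 y -0.2 z 0.6 Mz -0.01| yaw -23.8 q6 1.608 w 0.0650 tilt 0.001
```

The knob top reads 0.0826 m, up from 0.0792. So the second tightening backed it off to about 9.4 mm, probably by over-torquing it past its stop. I'll regrip with a lighter squeeze and screw it down in small steps, stopping once the torque rises.

Request:
{"fn": "send_rows", "kwargs": {
  "deltas": [
    {"tx": 0,"ty": 0,"tz": 0,"rx": 0,"ry": 0,"rz": -0.12},
    {"tx": 0,"ty": 0,"tz": 0,"rx": 0,"ry": 0,"rz": -0.24},
    {"tx": 0,"ty": 0,"tz": 0,"rx": 0,"ry": 0,"rz": -0.36},
    {"tx": 0,"ty": 0,"tz": 0,"rx": 0,"ry": 0,"rz": -0.48},
    {"tx": 0,"ty": 0,"tz": 0,"rx": 0,"ry": 0,"rz": -0.6}
  ]
}}

```text
time: 24.88
position: [0.4727, -0.0686, 0.1459]
tool_rot: [0.996, 0.095, -0.0, -0.0]
ft_force: [0.3, 0.7, 0.4]
grip_width: 0.065
```

Request:
{"fn": "send_rows", "kwargs": {
  "deltas": [
    {"tx": 0,"ty": 0,"tz": 0,"rx": 0,"ry": 0,"rz": -0.12},
    {"tx": 0,"ty": 0,"tz": 0,"rx": 0,"ry": 0,"rz": -0.24},
    {"tx": 0,"ty": 0,"tz": 0,"rx": 0,"ry": 0,"rz": -0.36},
    {"tx": 0,"ty": 0,"tz": 0,"rx": 0,"ry": 0,"rz": -0.48},
    {"tx": 0,"ty": 0,"tz": 0,"rx": 0,"ry": 0,"rz": -0.6}
  ]
}}

```text
time: 25.3
position: [0.4728, -0.0686, 0.1459]
tool_rot: [0.923, 0.385, -0.0, -0.0]
ft_force: [-0.2, 1.0, 0.1]
grip_width: 0.0652
```

Request:
{"fn": "send_rows", "kwargs": {
  "deltas": [
    {"tx": 0,"ty": 0,"tz": 0,"rx": 0,"ry": 0,"rz": -0.12},
    {"tx": 0,"ty": 0,"tz": 0,"rx": 0,"ry": 0,"rz": -0.24},
    {"tx": 0,"ty": 0,"tz": 0,"rx": 0,"ry": 0,"rz": -0.24}
  ]
}}

```text
time: 25.55
position: [0.4727, -0.0686, 0.1459]
tool_rot: [0.871, 0.491, -0.0, -0.0]
ft_force: [-0.1, 0.8, -0.2]
grip_width: 0.0649
```

```bash
python3 sf.py; python3 s3.py w13 | egrep 'tcp|^0.056 -|knob'; python3 sf.py; python3 go.py .4711 -.0684 .0655 60
```

```text
t 25.55 stand X 0.0010 Y -0.0777 z 0.1459 | F x 0.1 y 0.8 z -0.2 Mz 0.04| yaw 58.8 q6 0.166 w 0.0649 tilt 0.000
tcp [ 0.4728 -0.0686  0.1459] stand X,Y 0.0011 -0.0778
0.056 -0.1 257 [-0.0135  0.0132] [-0.0985 -0.0901] [0.0808 0.0825 0.084 ]
0.056 -0.09 595 [-0.0191  0.0189] [-0.0899 -0.0802] [0.0697 0.0828 0.0844]
0.056 -0.08 702 [-0.0207  0.0214] [-0.0799 -0.0702] [0.0627 0.0829 0.0845]
0.056 -0.07 619 [-0.018   0.0192] [-0.0699 -0.0603] [0.0608 0.0825 0.0841]
0.056 -0.06 216 [-0.0111  0.0122] [-0.06   -0.0554] [0.058  0.0801 0.0831]
0.056 -0.03 299 [-0.0195  0.0218] [-0.0234 -0.0201] [0.0597 0.0853 0.0901]
0.056 -0.02 748 [-0.0193  0.0218] [-0.0198 -0.01  ] [0.0678 0.0854 0.0898]
0.056 -0.01 809 [-0.0223  0.0241] [-0.0098 -0.0002] [0.0715 0.0882 0.0935]
knob_top 0.64 [312. 211.] [ 0.4738 -0.0638  0.092 ] stand 0.0033 -0.0733
t 25.80 stand X 0.0011 Y -0.0778 z 0.1460 | F x -0.8 y -0.2 z -0.2 Mz 0.02| yaw 58.6 q6 0.170 w 0.0650 tilt 0.000
t=25.80 pos [ 0.4728 -0.0687  0.146 ] | tx -0.07 ty -0.16 tz 8.05  dist 8.1cm | rx -0.000 ry -0.000 rz -0.025 (1 deg)
```

Request:
{"fn": "send_rows", "kwargs": {
  "deltas": [
    {"tx": -0.05,"ty": -0.1,"tz": 2.5,"rx": 0,"ry": 0,"rz": 0},
    {"tx": -0.05,"ty": -0.15,"tz": 5,"rx": 0,"ry": 0,"rz": 0},
    {"tx": -0.05,"ty": -0.15,"tz": 7,"rx": 0,"ry": 0,"rz": 0},
    {"tx": -0.05,"ty": -0.15,"tz": 8,"rx": 0,"ry": 0,"rz": 0},
    {"tx": -0.05,"ty": -0.15,"tz": 8,"rx": 0,"ry": 0,"rz": 0}
  ]
}}

```text
time: 26.22
position: [0.4698, -0.0678, 0.0641]
tool_rot: [0.872, 0.489, -0.001, -0.002]
ft_force: [-0.1, 0.4, -0.1]
grip_width: 0.0652
```

Request:
{"fn": "send_rows", "kwargs": {
  "deltas": [
    {"tx": 0,"ty": 0,"tz": 0,"rx": 0,"ry": 0,"rz": 0},
    {"tx": 0,"ty": 0,"tz": 0,"rx": 0,"ry": 0,"rz": 0},
    {"tx": 0,"ty": 0,"tz": 0,"rx": 0,"ry": 0,"rz": 0},
    {"tx": 0,"ty": 0,"tz": 0,"rx": 0,"ry": 0,"rz": 0},
    {"tx": 0,"ty": 0,"tz": 0,"rx": 0,"ry": 0,"rz": 0}
  ],
  "claw": 3.8,
  "squeeze": 30
}}

```text
time: 26.63
position: [0.4707, -0.068, 0.0668]
tool_rot: [0.872, 0.49, -0.0, -0.0]
ft_force: [-1.8, 0.6, 1.9]
grip_width: 0.0432
```

```bash
python3 sf.py
```

```text
t 26.63 stand X -0.0007 Y -0.0766 z 0.0668 | F x -1.6 y 1.0 z 1.9 Mz 0.02| yaw 58.7 q6 0.168 w 0.0432 tilt 0.001
```

Request:
{"fn": "send_rows", "kwargs": {
  "deltas": [
    {"tx": 0.1,"ty": -0.1,"tz": 0,"rx": 0,"ry": 0,"rz": 0},
    {"tx": 0.12,"ty": -0.12,"tz": 0.04,"rx": 0,"ry": 0,"rz": 0.1},
    {"tx": 0.12,"ty": -0.12,"tz": 0.08,"rx": 0,"ry": 0,"rz": 0.2}
  ]
}}

```text
time: 26.88
position: [0.4709, -0.0673, 0.0659]
tool_rot: [0.917, 0.399, -0.0, 0.001]
ft_force: [-2.8, -2.7, 4.4]
grip_width: 0.0432
```

```bash
python3 sf.py
```

```text
t 26.88 stand X -0.0004 Y -0.0759 z 0.0659 | F x -3.4 y -1.9 z 4.4 Mz 0.11| yaw 47.0 q6 0.376 w 0.0432 tilt 0.002
```

Request:
{"fn": "send_rows", "kwargs": {
  "deltas": [
    {"tx": 0,"ty": 0,"tz": 0.04,"rx": 0,"ry": 0,"rz": 0.1},
    {"tx": 0,"ty": 0,"tz": 0.07,"rx": 0,"ry": 0,"rz": 0.2}
  ]
}}

```text
time: 27.05
position: [0.4711, -0.0675, 0.0653]
tool_rot: [0.952, 0.305, 0.0, 0.001]
ft_force: [-3.1, -4.0, 7.5]
grip_width: 0.0429
```

```bash
python3 sf.py
```

```text
t 27.05 stand X -0.0003 Y -0.0762 z 0.0653 | F x -3.9 y -3.1 z 7.5 Mz 0.07| yaw 35.5 q6 0.576 w 0.0429 tilt 0.002
```

Request:
{"fn": "send_rows", "kwargs": {
  "deltas": [
    {"tx": 0,"ty": 0,"tz": 0.04,"rx": 0,"ry": 0,"rz": 0.1},
    {"tx": 0,"ty": 0,"tz": 0.07,"rx": 0,"ry": 0,"rz": 0.2}
  ]
}}

```text
time: 27.22
position: [0.4713, -0.0677, 0.0647]
tool_rot: [0.978, 0.209, 0.0, 0.001]
ft_force: [-2.4, -3.6, 7.6]
grip_width: 0.0428
```

```bash
python3 sf.py
```

```text
t 27.22 stand X -0.0001 Y -0.0764 z 0.0647 | F x -3.3 y -2.9 z 7.6 Mz 0.07| yaw 24.1 q6 0.776 w 0.0428 tilt 0.003
```

Request:
{"fn": "send_rows", "kwargs": {
  "deltas": [
    {"tx": 0,"ty": 0,"tz": 0.04,"rx": 0,"ry": 0,"rz": 0.1},
    {"tx": 0,"ty": 0,"tz": 0.05,"rx": 0,"ry": 0,"rz": 0.15}
  ]
}}

```text
time: 27.38
position: [0.4713, -0.0678, 0.0643]
tool_rot: [0.991, 0.135, 0.001, 0.001]
ft_force: [-3.4, -3.5, 7.4]
grip_width: 0.0433
```

```bash
python3 sf.py
```

```text
t 27.38 stand X -0.0001 Y -0.0766 z 0.0643 | F x -4.1 y -2.6 z 7.4 Mz 0.10| yaw 15.5 q6 0.925 w 0.0433 tilt 0.003
```

Request:
{"fn": "send_rows", "kwargs": {
  "deltas": [
    {"tx": 0,"ty": 0,"tz": 0.03,"rx": 0,"ry": 0,"rz": 0.1},
    {"tx": 0,"ty": 0,"tz": 0.03,"rx": 0,"ry": 0,"rz": 0.1}
  ]
}}

```text
time: 27.55
position: [0.4714, -0.068, 0.064]
tool_rot: [0.996, 0.086, 0.001, 0.001]
ft_force: [-3.2, -4.5, 5.3]
grip_width: 0.0432
```

```bash
python3 sf.py
```

```text
t 27.55 stand X -0.0001 Y -0.0767 z 0.0640 | F x -4.2 y -3.6 z 5.3 Mz -0.05| yaw 9.8 q6 1.024 w 0.0432 tilt 0.003
```

Request:
{"fn": "send_rows", "kwargs": {
  "deltas": [
    {"tx": 0,"ty": 0,"tz": 0.03,"rx": 0,"ry": 0,"rz": 0.1},
    {"tx": 0,"ty": 0,"tz": 0.03,"rx": 0,"ry": 0,"rz": 0.1}
  ]
}}

```text
time: 27.72
position: [0.4715, -0.0681, 0.0638]
tool_rot: [0.999, 0.037, 0.001, 0.002]
ft_force: [-2.8, -4.8, 6.6]
grip_width: 0.0433
```

```bash
python3 sf.py
```

```text
t 27.72 stand X -0.0000 Y -0.0770 z 0.0638 | F x -3.9 y -4.0 z 6.6 Mz 0.21| yaw 4.2 q6 1.123 w 0.0433 tilt 0.004
```

Request:
{"fn": "send_rows", "kwargs": {
  "deltas": [
    {"tx": 0,"ty": 0,"tz": 0,"rx": 0,"ry": 0,"rz": 0.08},
    {"tx": 0,"ty": 0,"tz": 0,"rx": 0,"ry": 0,"rz": 0.08}
  ]
}}

```text
time: 27.88
position: [0.4724, -0.0683, 0.0638]
tool_rot: [1.0, -0.002, 0.002, 0.002]
ft_force: [-0.7, -4.1, 5.4]
grip_width: 0.0433
```

```bash
python3 sf.py
```

```text
t 27.88 stand X 0.0008 Y -0.0774 z 0.0638 | F x -1.7 y -3.8 z 5.4 Mz 0.40| yaw -0.3 q6 1.202 w 0.0433 tilt 0.005
```

Request:
{"fn": "send_rows", "kwargs": {
  "deltas": [
    {"tx": 0,"ty": 0,"tz": 0,"rx": 0,"ry": 0,"rz": 0.06},
    {"tx": 0,"ty": 0,"tz": 0,"rx": 0,"ry": 0,"rz": 0.06}
  ]
}}

```text
time: 28.05
position: [0.4733, -0.0685, 0.0638]
tool_rot: [0.999, -0.032, 0.003, 0.002]
ft_force: [0.4, -5.6, 6.9]
grip_width: 0.0431
```

```bash
python3 sf.py
```

```text
t 28.05 stand X 0.0017 Y -0.0777 z 0.0638 | F x -1.0 y -5.5 z 6.9 Mz 0.48| yaw -3.7 q6 1.260 w 0.0431 tilt 0.007
```

Request:
{"fn": "send_rows", "kwargs": {
  "deltas": [
    {"tx": 0,"ty": 0,"tz": 0,"rx": 0,"ry": 0,"rz": 0},
    {"tx": 0,"ty": 0,"tz": 0,"rx": 0,"ry": 0,"rz": 0},
    {"tx": 0,"ty": 0,"tz": 0,"rx": 0,"ry": 0,"rz": 0},
    {"tx": 0,"ty": 0,"tz": 0,"rx": 0,"ry": 0,"rz": 0},
    {"tx": 0,"ty": 0,"tz": 0,"rx": 0,"ry": 0,"rz": 0}
  ],
  "claw": 6.5
}}

```text
time: 28.47
position: [0.4702, -0.0661, 0.0624]
tool_rot: [0.999, -0.033, -0.001, -0.0]
ft_force: [0.1, -0.1, -0.3]
grip_width: 0.0629
```

Request:
{"fn": "send_rows", "kwargs": {
  "deltas": [
    {"tx": 0,"ty": 0,"tz": -2,"rx": 0,"ry": 0,"rz": 0},
    {"tx": 0,"ty": 0,"tz": -5,"rx": 0,"ry": 0,"rz": 0},
    {"tx": 0,"ty": 0,"tz": -8,"rx": 0,"ry": 0,"rz": 0},
    {"tx": 0,"ty": 0,"tz": -11,"rx": 0,"ry": 0,"rz": 0},
    {"tx": 0,"ty": 0,"tz": -12,"rx": 0,"ry": 0,"rz": 0}
  ]
}}

```text
time: 28.88
position: [0.4726, -0.067, 0.1862]
tool_rot: [0.999, -0.033, 0.003, 0.001]
ft_force: [0.0, -0.2, -0.1]
grip_width: 0.0651
```

Request:
{"fn": "send_rows", "kwargs": {
  "deltas": [
    {"tx": 0,"ty": 0,"tz": 0,"rx": 0,"ry": 0,"rz": 0},
    {"tx": 0,"ty": 0,"tz": 0,"rx": 0,"ry": 0,"rz": 0},
    {"tx": 0,"ty": 0,"tz": 0,"rx": 0,"ry": 0,"rz": 0},
    {"tx": 0,"ty": 0,"tz": 0,"rx": 0,"ry": 0,"rz": 0},
    {"tx": 0,"ty": 0,"tz": 0,"rx": 0,"ry": 0,"rz": 0}
  ]
}}

```text
time: 29.3
position: [0.47, -0.0663, 0.1814]
tool_rot: [0.999, -0.033, -0.002, -0.001]
ft_force: [0.2, 0.5, -0.6]
grip_width: 0.065
```

```bash
python3 sf.py; python3 s3.py w14 | egrep 'tcp|^0.056|knob'; python3 sf.py
```

```text
t 29.30 stand X -0.0011 Y -0.0748 z 0.1814 | F x 0.3 y 0.4 z -0.6 Mz 0.02| yaw -3.8 q6 1.261 w 0.0650 tilt 0.003
tcp [ 0.4702 -0.0664  0.1816] stand X,Y -0.0009 -0.075
0.056 -0.1 290 [-0.0158  0.0151] [-0.0989 -0.0901] [0.0587 0.0793 0.0808]
0.056 -0.09 502 [-0.0194  0.02  ] [-0.0898 -0.0801] [0.0612 0.0798 0.0817]
0.056 -0.08 515 [-0.0202  0.0213] [-0.0798 -0.0701] [0.0632 0.08   0.0817]
0.056 -0.07 395 [-0.0181  0.0179] [-0.0699 -0.0602] [0.0631 0.0796 0.0812]
0.056 -0.06 62 [-0.0089  0.0101] [-0.0599 -0.0566] [0.0579 0.0792 0.0806]
0.056 -0.03 530 [-0.0205  0.0217] [-0.0238 -0.0202] [0.057  0.0766 0.0891]
0.056 -0.02 422 [-0.0194  0.0217] [-0.0199 -0.0101] [0.0647 0.0854 0.0901]
0.056 -0.01 391 [-0.003   0.0253] [-0.0099 -0.0013] [0.0666 0.0875 0.0934]
0.056 0.0 360 [-0.0111  0.0205] [0.0015 0.0098] [0.0697 0.0859 0.089 ]
0.056 0.01 450 [-0.0157  0.0263] [0.0101 0.0199] [0.059  0.0859 0.0894]
0.056 0.02 510 [-0.0182  0.0275] [0.0202 0.0299] [0.0586 0.0849 0.089 ]
0.056 0.03 394 [-0.0188  0.0205] [0.0302 0.0398] [0.0698 0.0855 0.0893]
0.056 0.04 191 [-0.0206  0.0213] [0.0401 0.0498] [0.0671 0.0809 0.0867]
0.056 0.05 118 [0.0126 0.0209] [0.0503 0.0598] [0.0668 0.0796 0.0837]
0.056 0.06 89 [0.0147 0.0214] [0.0603 0.0696] [0.0631 0.0765 0.0812]
0.056 0.07 52 [0.0173 0.0205] [0.0706 0.0796] [0.0648 0.0741 0.0801]
0.056 0.08 27 [0.0188 0.0207] [0.08   0.0894] [0.0668 0.0724 0.0763]
0.056 0.09 14 [0.0197 0.0214] [0.0906 0.0949] [0.0626 0.0687 0.0712]
0.056 0.1 32 [0.0201 0.0277] [0.108  0.1099] [0.0561 0.0587 0.0619]
0.056 0.11 37 [0.0212 0.028 ] [0.1104 0.1184] [0.0576 0.0611 0.0623]
knob_top 0.6 [320. 201.] [ 0.4731 -0.0693  0.092 ] stand 0.0012 -0.0785
t 29.55 stand X -0.0004 Y -0.0753 z 0.1823 | F x -0.3 y -0.0 z -0.3 Mz -0.02| yaw -3.8 q6 1.261 w 0.0653 tilt 0.001
```

View pics/w14.png

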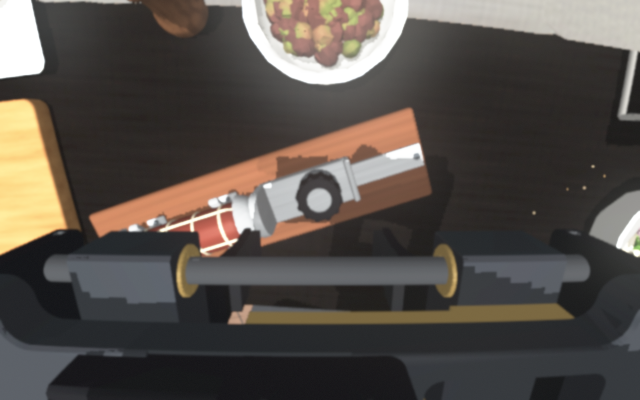

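```bash
python3 go.py .4716 -.0685 .063 -3.8
```

```text
t=29.55 pos [ 0.4707 -0.0666  0.1823] | tx 0.11 ty 0.19 tz 11.93  dist 11.9cm | rx -0.000 ry 0.001 rz 0.000 (0 deg)
```

Request:
{"fn": "send_rows", "kwargs": {
  "deltas": [
    {"tx": 0.1,"ty": 0.2,"tz": 3,"rx": 0,"ry": 0,"rz": 0},
    {"tx": 0.1,"ty": 0.2,"tz": 6.5,"rx": 0,"ry": 0,"rz": 0},
    {"tx": 0.1,"ty": 0.2,"tz": 9.5,"rx": 0,"ry": 0,"rz": 0},
    {"tx": 0.1,"ty": 0.2,"tz": 11.5,"rx": 0,"ry": 0,"rz": 0},
    {"tx": 0.1,"ty": 0.2,"tz": 11.8,"rx": 0,"ry": 0,"rz": 0}
  ]
}}

```text
time: 29.97
position: [0.4695, -0.068, 0.0617]
tool_rot: [0.999, -0.033, -0.003, -0.001]
ft_force: [-0.2, -0.4, 0.1]
grip_width: 0.0649
```

Request:
{"fn": "send_rows", "kwargs": {
  "deltas": [
    {"tx": 0,"ty": 0,"tz": 0,"rx": 0,"ry": 0,"rz": 0},
    {"tx": 0,"ty": 0,"tz": 0,"rx": 0,"ry": 0,"rz": 0},
    {"tx": 0,"ty": 0,"tz": 0,"rx": 0,"ry": 0,"rz": 0},
    {"tx": 0,"ty": 0,"tz": 0,"rx": 0,"ry": 0,"rz": 0},
    {"tx": 0,"ty": 0,"tz": 0,"rx": 0,"ry": 0,"rz": 0}
  ],
  "claw": 3.8,
  "squeeze": 50
}}

```text
time: 30.38
position: [0.4728, -0.069, 0.0661]
tool_rot: [0.999, -0.033, 0.002, 0.0]
ft_force: [0.2, -0.0, 2.8]
grip_width: 0.043
```

```bash
python3 sf.py
```

```text
t 30.38 stand X 0.0010 Y -0.0781 z 0.0661 | F x 0.1 y -0.1 z 2.8 Mz 0.08| yaw -3.8 q6 1.257 w 0.0430 tilt 0.003
```

Request:
{"fn": "send_rows", "kwargs": {
  "deltas": [
    {"tx": 0,"ty": 0,"tz": 0.02,"rx": 0,"ry": 0,"rz": 0.08},
    {"tx": 0,"ty": 0,"tz": 0.03,"rx": 0,"ry": 0,"rz": 0.12}
  ]
}}

```text
time: 30.55
position: [0.4727, -0.0694, 0.0659]
tool_rot: [0.996, -0.092, 0.001, 0.001]
ft_force: [-0.0, -0.3, 6.5]
grip_width: 0.0431
```

```bash
python3 sf.py
```

```text
t 30.55 stand X 0.0008 Y -0.0784 z 0.0659 | F x -0.1 y -0.3 z 6.5 Mz 1.16| yaw -10.5 q6 1.377 w 0.0431 tilt 0.004
```

Torque jumped to 1.16 N·m within 0.12 rad, so the knob is tight. Releasing and checking.

Request:
{"fn": "send_rows", "kwargs": {
  "deltas": [
    {"tx": 0,"ty": 0,"tz": 0,"rx": 0,"ry": 0,"rz": 0.04}
  ]
}}

```text
time: 30.63
position: [0.4727, -0.0695, 0.0659]
tool_rot: [0.994, -0.11, 0.001, 0.001]
ft_force: [-0.1, 0.3, 5.0]
grip_width: 0.0427
```

```bash
python3 sf.py
```

```text
t 30.63 stand X 0.0008 Y -0.0785 z 0.0659 | F x -0.0 y 0.3 z 5.0 Mz 1.48| yaw -12.6 q6 1.415 w 0.0427 tilt 0.004
```

Request:
{"fn": "send_rows", "kwargs": {
  "deltas": [
    {"tx": 0,"ty": 0,"tz": 0,"rx": 0,"ry": 0,"rz": 0},
    {"tx": 0,"ty": 0,"tz": 0,"rx": 0,"ry": 0,"rz": 0},
    {"tx": 0,"ty": 0,"tz": 0,"rx": 0,"ry": 0,"rz": 0},
    {"tx": 0,"ty": 0,"tz": 0,"rx": 0,"ry": 0,"rz": 0},
    {"tx": 0,"ty": 0,"tz": 0,"rx": 0,"ry": 0,"rz": 0}
  ],
  "claw": 6.5
}}

```text
time: 31.05
position: [0.4716, -0.0686, 0.0644]
tool_rot: [0.994, -0.113, -0.0, -0.0]
ft_force: [-1.2, 0.2, 0.1]
grip_width: 0.063
```

Request:
{"fn": "send_rows", "kwargs": {
  "deltas": [
    {"tx": 0,"ty": 0,"tz": -2,"rx": 0,"ry": 0,"rz": 0},
    {"tx": 0,"ty": 0,"tz": -5,"rx": 0,"ry": 0,"rz": 0},
    {"tx": 0,"ty": 0,"tz": -8,"rx": 0,"ry": 0,"rz": 0},
    {"tx": 0,"ty": 0,"tz": -11,"rx": 0,"ry": 0,"rz": 0},
    {"tx": 0,"ty": 0,"tz": -12,"rx": 0,"ry": 0,"rz": 0}
  ]
}}

```text
time: 31.47
position: [0.4737, -0.0693, 0.188]
tool_rot: [0.994, -0.113, 0.003, 0.001]
ft_force: [0.7, -0.4, -0.6]
grip_width: 0.0649
```

Request:
{"fn": "send_rows", "kwargs": {
  "deltas": [
    {"tx": 0,"ty": 0,"tz": 0,"rx": 0,"ry": 0,"rz": -0.12},
    {"tx": 0,"ty": 0,"tz": 0,"rx": 0,"ry": 0,"rz": -0.24},
    {"tx": 0,"ty": 0,"tz": 0,"rx": 0,"ry": 0,"rz": -0.36},
    {"tx": 0,"ty": 0,"tz": 0,"rx": 0,"ry": 0,"rz": -0.48},
    {"tx": 0,"ty": 0,"tz": 0,"rx": 0,"ry": 0,"rz": -0.6}
  ]
}}

```text
time: 31.88
position: [0.4714, -0.0686, 0.1843]
tool_rot: [0.982, 0.189, -0.0, -0.0]
ft_force: [-0.5, 0.4, -0.4]
grip_width: 0.0649
```

Request:
{"fn": "send_rows", "kwargs": {
  "deltas": [
    {"tx": 0,"ty": 0,"tz": 0,"rx": 0,"ry": 0,"rz": 0},
    {"tx": 0,"ty": 0,"tz": 0,"rx": 0,"ry": 0,"rz": 0},
    {"tx": 0,"ty": 0,"tz": 0,"rx": 0,"ry": 0,"rz": 0}
  ]
}}

```text
time: 32.13
position: [0.4716, -0.0686, 0.1843]
tool_rot: [0.983, 0.185, -0.0, -0.0]
ft_force: [-0.3, -0.2, 0.0]
grip_width: 0.065
```

```bash
python3 s3.py w15 | egrep 'tcp|^0.056|knob'; python3 sf.py; python3 a.py | egrep 'time|cheese|mill|bowl|sausage'; cp pics/top0.png pics/topE.png; cp pics/side0.png pics/sideE.png
```

```text
tcp [ 0.4716 -0.0687  0.1843] stand X,Y -0.0 -0.0775
0.056 -0.1 253 [-0.0163  0.015 ] [-0.0987 -0.0901] [0.0594 0.0794 0.0809]
0.056 -0.09 483 [-0.0195  0.0201] [-0.0899 -0.0801] [0.0609 0.0799 0.0815]
0.056 -0.08 509 [-0.0196  0.0213] [-0.0798 -0.0701] [0.0623 0.08   0.0818]
0.056 -0.07 414 [-0.0185  0.0179] [-0.0699 -0.0602] [0.0613 0.0796 0.0814]
0.056 -0.06 71 [-0.0063  0.01  ] [-0.0599 -0.0564] [0.0571 0.0789 0.0803]
0.056 -0.03 423 [-0.0203  0.0219] [-0.0238 -0.0201] [0.0569 0.0794 0.0897]
0.056 -0.02 516 [-0.019   0.0218] [-0.0199 -0.0101] [0.0646 0.0853 0.09  ]
0.056 -0.01 572 [-0.0218  0.0251] [-0.0099 -0.0015] [0.0683 0.0884 0.0935]
0.056 0.0 479 [-0.0189  0.0204] [0.0007 0.0098] [0.0694 0.085  0.0889]
0.056 0.01 516 [-0.021   0.0252] [0.0101 0.0198] [0.0595 0.0857 0.0892]
0.056 0.02 582 [-0.027   0.0271] [0.0201 0.0298] [0.0585 0.0849 0.0891]
0.056 0.03 475 [-0.0183  0.0202] [0.0301 0.0399] [0.0701 0.0859 0.0892]
0.056 0.04 485 [-0.019   0.0205] [0.0401 0.0499] [0.0687 0.0858 0.0893]
0.056 0.05 486 [-0.0178  0.0205] [0.0501 0.0599] [0.0693 0.0859 0.0892]
0.056 0.06 491 [-0
[... 1625 characters left out ...]
0.569, 0.531, 0.058]]
tip sausage 0.78 [368. 247.] [[0.4255 0.065  0.043 ]]
sausage 0.65 [390. 184.] 349 [[0.409, 0.016, 0.07], [0.436, 0.077, 0.085], [0.464, 0.134, 0.089]]
pepper_mill 0.67 [316. 172.] 651 [[0.637, -0.021, 0.003], [0.656, 0.076, 0.073], [0.684, 0.087, 0.145]]
bowl_olives 0.9 [338. 160.] 1009 [[0.579, -0.147, 0.01], [0.632, -0.061, 0.058], [0.707, -0.016, 0.071]]
cheese_round 0.58 [331. 332.] 1093 [[0.399, 0.526, 0.022], [0.427, 0.57, 0.057], [0.459, 0.591, 0.063]]
cheese_wedge 0.72 [290. 298.] 777 [[0.496, 0.487, 0.021], [0.54, 0.527, 0.049], [0.575, 0.533, 0.052]]
tip sausage 0.65 [390. 188.] [[0.4413 0.0319 0.043 ]]
tip sausage 0.57 [334. 170.] [[ 0.6332 -0.021   0.043 ]]
```

View pics/w15.png

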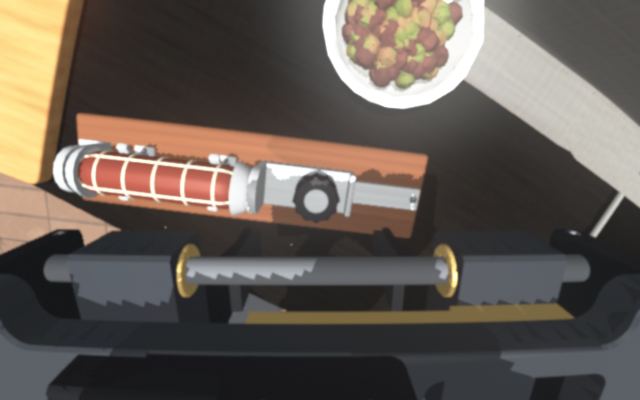

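View pics/sideE.png

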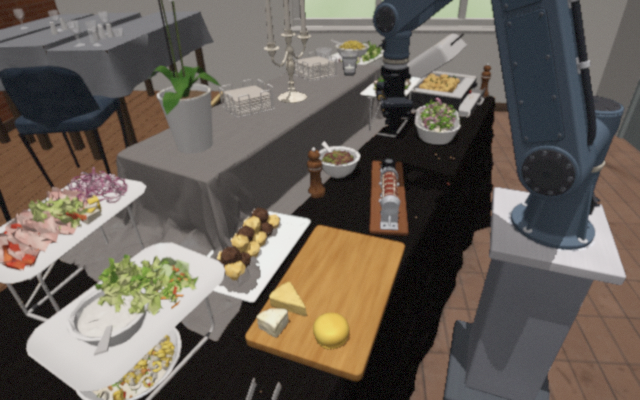

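```bash
python3 -c "
from rig import robot
print(robot.hand_in())"
```

```text
the job is handed in; nothing more can be done
None
```

I laid the sausage in both V rests and slid the tailstock up until it stopped against the sausage at about 13 N. I then screwed the knob down clockwise and handed the job in at about 34 s.

**A mistake along the way:** an extra tightening pass backed the knob off to about 9.4 mm deep, for reasons I couldn't pin down. I gripped it again, pressed it toward the head cup and screwed it back down. The resisting torque then reached 1.5 N·m.

**Last checks:**
- **Knob:** its top is at 79.8 mm, which is about 12.2 mm down out of 12.5 mm. It held that height after I let go of it.
- **An odd reading:** one earlier frame, taken while the arm was still settling, showed 12.8 mm. That is more than the knob's full travel, so I discounted it.
- **Sausage and tailstock:** the sausage shows in both cups, with its top at 89 mm as expected. The tailstock is within about 1 mm of its computed home position.
- **Bystanders:** the cheeses, pepper mill and bowl are where they started, within measurement noise. The gripper was clear of everything at hand-in.

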